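# Take the dip basket off the drain hook and stand it in the rinse beaker

## Robot

A 6-joint arm with a two-finger parallel gripper is mounted at the origin on a cart in front of the work surface, level with it; the furniture and walls round the work are solid. World frame = base frame: x ahead of the robot, y to its left, z up, the work surface at z = 0. Lengths are in m, angles in rad, forces in N, time in s.
With the tool pointing down it reaches from about 0.35 to 0.975 m from the base axis. Payload 4.9 kg.
Tool frame: the origin (TCP) lies at the centre of the arm's flange, where the gripper is bolted on; the fingertips stand 173 mm ahead of it and the grasp point (between the pads) lies 155 mm ahead of it (ctrl.finger_overhang is the distance from the TCP to the fingertips, in m); z points along the fingers, y is the direction in which the jaws open and shut (so a half turn about z gives the same grasp; the last joint's range is limited). The gripper opens to 85 mm and grips with 20 to 120 N. Pads are 22 mm wide; open, the fingers measure 114 mm over their backs; the gripper's body (76 mm by 85 mm) begins 54 mm behind the grasp point. The pads swing forward as they close: fully open they stand 13 mm farther back than shut.
Start: joints at [-1.422, 0.053, 1.613, -0, 1.476, -0.119], TCP at [0.165, -0.603, 0.405] pointing down, gripper open.
Joint ranges: [-3.01, 3.01], [-1.01, 2.22], [0.06, 2.58], [-1.02, 4.17], [0.09, 2.62], [-3.14, 3.14]. Speed limits (rad/s): [2.57, 2.57, 3.14, 3.14, 3.14, 3.14].

## Interface

Orientations are given as a rotation vector (axis times angle).
In Python, from station import ctrl, eyes, spotter gives the robot as it stands.
- The arm moves only by the shell command python3 -m crank 'ROWS' [FORCE]. ROWS is JSON, a list of rows, each a list of 7 numbers: the turn, a rotation vector about the tool's x, y, z in rad, then the shift along the tool's x, y, z in mm, then the closure, from -1 (fully open) to 1 (shut). A call has 1 to 8 rows; each row shifts and turns the pose as measured when the row begins, along the tool's axes as they then stand; what a row does not reach is not made up. A row lasts 1/12 s, in which the tool goes at most 41.7 mm and 7.16 degrees, less where a joint would pass 70% of its speed; a pose out of reach is approached as far as the arm can. A call is refused whole if a number of a shift passes 41.7 or a number of a turn 0.125, either way. A call with a gripper value outside its range is refused whole. The fingers move at their own pace and stop on an object; FORCE is the grip in N (left out, the last holds). Time passes only in rows, so rows that do not move let the fingers close. It gives the time, the measured TCP pose, the force and the opening at its end, in the units of the state.
- ctrl.get_obs(): the state, without advancing time (a new reading comes with each control period).
- eyes.get_image(name): name is "scene" or "top" or "wrist"; returns a dict with "image" (384x512x3 uint8, red, green, blue), "vertical_fov" (degrees; the focal length in pixels is half the picture's height over the tangent of half this angle, whatever the lens; pixels are square), "cx", "cy" (the principal point, pixels), "dist" ([k1, k2, p1, p2, k3] as OpenCV has them; the pictures are not rectified), "rvec" (rotation vector, rad) and "tvec" (3), from world to camera coordinates, as OpenCV has them; the wrist camera has in their place "mount" (4x4, takes a point from camera to tool coordinates, whose origin is the TCP and whose axes are the flange's). Camera axes: x right, y down, z forward; pixel columns grow to the right and rows downward; lengths in m; the calibration is good to about 2 mm. A picture is of the moment at which its call begins: read the wrist's pose just before it. There is no depth.
- ctrl.finish_job(): hands the job in, once; it reports no verdict.
Trained networks look in a picture, given as the dict that the camera call returned (one of the last four; its "shot" number tells which), for a name from the list of things; names that differ only in an ending like _2 or _b are one class to them, and where a whole thing is asked for, a point or a joint stands for the part that bears it (a point fixed in the world has none). Each returns a list of dicts, best first, with "confidence" (0 to 1); they miss things now and then, are a little off and sometimes report something else, mostly with a low value. They report only what shows in the picture. A call takes as long as a camera call. They do not tell look-alikes from the thing itself.
- spotter.look_for(query, picture): "centre" ([x, y, z] in m, in world coordinates, good to about 4 mm: the middle of the surface that is visible of it).
- spotter.outline_of(query, picture): "region" (384x512 bool, what is visible of it).
- spotter.mark_of(query, picture): "centre" ([x, y, z] in m, in world coordinates, good to about 4 mm: a listed point, or the origin of a listed thing).
The state is a dict: "t": time; "q": joint angles; "dq": joint speeds; "effort": joint torques, N m; "tool_pos": TCP position; "tool_rot": TCP orientation; "contact_force": force on the tool from outside, world axes, zero at the start; "wrist_torque": the same for the moment, N m; "opening": finger opening in m.
Only numpy, scipy, OpenCV 4.12 (cv2) and the standard library are available. Lean on these libraries where they do the work, as an engineer would, in place of code of your own. Each camera call takes 0.05 s, during which the arm holds its last target.

## Task

Take the small steel dip basket off the drain hook and stand it in the empty glass beaker, right down on the beaker's floor. The hook's upright tip sits crooked and the basket's eye fits closely round it, so draw the eye up along the tip with a light hand, the basket kept upright and never levered against the hook, and bring the basket away only once it is past the end of the tip. Set it down gently, leave the beaker standing upright about where it is, let go, and leave everything else on the bench undisturbed.

Things in the scene. Friction and masses are not known exactly. Their poses are not given: they have to be found in the camera images.
- hook_saddle (a point): Top centre of the hook's saddle, a dark steel disc 22 mm wide, 180 mm above the bench. Its axes: -x is the open front, +x the way the 10 mm stem (axis 12 mm below the saddle top) runs level to the post 80 mm behind, z up. The hook's upright tip, an 8 mm steel pin with a round end, rises from the saddle's centre; its end is 45 mm from the saddle top along the pin.
- drain_hook: The whole drain stand, fixed to the bench: base 165 x 90 mm, 13 mm high (52 mm before, 112 mm behind the saddle), post, stem, saddle, tip; only the tip is higher than the saddle. Origin on the bench under the saddle. The tip leans 14 to 23 degrees, any way round; this is NOT reported: see it, or feel it as a sideways force while lifting. It does not give under the forces allowed (9 N).
- basket_grip (a point): Centre of the blue grip bar on top of the dip basket: 12 mm along the basket's x, 76 mm along its y, 20 mm high. Grip it from above across its 12 mm, one finger before and one behind it along the basket's x. At first the end of the hook's tip is about 40 mm below this point. The whole basket weighs 105 to 210 g. Basket axes: z up.
- basket_eye (a point): Centre of the eye, a round 12 mm hole through the basket's level steel plate (30 x 66 mm, 6 mm thick), at the plate's underside, 83 mm below basket_grip. At first the plate lies on the saddle, the tip up through the eye. Side wires 4.4 mm thick at y = +-34 mm join the grip bar and the plate; from 76 to 86 mm below the plate they draw in to y = +-14.5 mm.
- basket_foot (a point): Centre of the underside of the round wire basket: 33 mm wide, 36 mm high, 156 mm below the eye and 239 mm below basket_grip. With the eye 60 mm or more above the saddle the wires' shoulders may catch under the saddle.
- beaker_floor (a point): Centre of the underside of the empty loose glass beaker: 54 mm wide, 68 mm high, open at the top, at least 41 mm wide inside, floor 3 mm thick, about 60 g. It stands upright on the bench, left or right of the hook. It must not be pressed by more than 25 N.
- dip_basket: The dip basket as a whole; origin and axes as for basket_foot.
- rinse_beaker: The beaker as a whole; origin as for beaker_floor.
- bottle_blue: Bystander: amber bottle with a blue cap, 45 mm wide, 80 mm high; origin under its centre. It stands on the side of the hook where the beaker does not.
- tube_rack: Bystander: green rack with micro tubes, 52 x 105 x 52 mm; origin under its centre.
- petri: Bystander: closed petri dish, 60 mm wide, 15 mm high; origin under its centre.
- marker: Bystander: black marker pen lying flat, 144 mm long along its y; origin under its centre.
- bottle_small: Bystander: amber bottle with a white cap, 41 mm wide, 70 mm high; origin under its centre.
Things that resemble listed ones, but are neither listed nor needed, are in the scene too. Of the things shaped like the dip_basket, the bare steel one is meant.

How it is judged:
By the outcome, as a careful person would: the job done as asked, in the order asked, and still so for the second after the job is handed in, with the robot touching nothing.
It also fails if it takes over 64 s, if anything falls off the work surface, if the arm or the gripper's body presses on something with over 40 N, if the wrist force passes 120 N, or if a joint passes its speed limit or range.

## Working session

There is one attempt and no reset: what is moved stays moved. The work goes in short steps, Python scripts to look and compute and a shell command to move; the robot and the scene stay as the last step left them, time stands still between calls to the robot, and variables do not carry over. Pictures are saved under pics/ and viewed, and the job is handed in when it is done.

```bash
ls; mkdir -p pics; cat > h.py <<'E'
import numpy as np,cv2
from scipy.spatial.transform import Rotation as R
from station import ctrl,eyes,spotter
def K(p):
    h=p["image"].shape[0];f=h/2/np.tan(np.radians(p["vertical_fov"])/2)
    return np.array([[f,0,p["cx"]],[0,f,p["cy"]],[0,0,1.]])
def ext(p,o=None):
    if "rvec" in p: return cv2.Rodrigues(np.array(p["rvec"],float))[0],np.array(p["tvec"],float).reshape(3)
    M=np.array(p["mount"]);Rt=R.from_rotvec(o["tool_rot"]).as_matrix()
    Rc=Rt@M[:3,:3];tc=Rt@M[:3,3]+np.array(o["tool_pos"])
    return Rc.T,-Rc.T@tc
def proj(p,X,o=None):
    r,t=ext(p,o)
    return cv2.projectPoints(np.array(X,float).reshape(-1,1,3),cv2.Rodrigues(r)[0],t,K(p),np.array(p["dist"],float))[0].reshape(-1,2)
def ray(p,uv,o=None):
    r,t=ext(p,o);n=cv2.undistortPoints(np.array(uv,float).reshape(-1,1,2),K(p),np.array(p["dist"],float)).reshape(-1,2)
    d=np.c_[n,np.ones(len(n))]@r
    return -r.T@t,d/np.linalg.norm(d,axis=1)[:,None]
def tri(obs):
    A=0;b=0
    for c,d in obs:
        P=np.eye(3)-np.outer(d,d);A=A+P;b=b+P@c
    return np.linalg.solve(A,b)
def save(p,name,box=None,s=1):
    im=p["image"][:,:,::-1]
    if box: im=im[box[1]:box[3],box[0]:box[2]]
    cv2.imwrite("pics/"+name+".png",cv2.resize(im,None,fx=s,fy=s,interpolation=cv2.INTER_CUBIC))
E
python3 - <<'E'
from h import *
import pickle
o=ctrl.get_obs();print(o)
print(ctrl.finger_overhang)
for n in["scene","top","wrist"]:
    o=ctrl.get_obs();p=eyes.get_image(n);save(p,n+"0",s=1.5);pickle.dump((p,o),open(n+"0.pkl","wb"))
    print(n,{k:v for k,v in p.items() if k!="image"})
    if n!="wrist" :
        for q in["hook_saddle","basket_grip","basket_eye","basket_foot","beaker_floor","bottle_blue","tube_rack","petri","marker","bottle_small"]:
            print(q,[(np.round(d["centre"],3),round(d["confidence"],2)) for d in spotter.mark_of(q,p)])
E
```

```text
pics
{'t': 0.0, 'q': array([-1.42197838e+00,  5.33422761e-02,  1.61429027e+00,  2.07484109e-05,
        1.47600270e+00, -1.18994403e-01]), 'dq': array([-4.80909202e-04,  1.27477043e-03, -1.31445773e-03,  8.18786521e-05,
       -2.46556365e-03,  7.12268214e-04]), 'effort': array([-1.23178768e-03, -3.93682408e+01, -3.70177674e+01, -1.82450035e-04,
        6.93979149e-03,  2.84796340e-05]), 'tool_pos': array([ 0.16535457, -0.60244939,  0.40347393]), 'tool_rot': array([-3.11144501e+00, -4.19146795e-01,  1.53941217e-05]), 'contact_force': array([ 0.64200109,  0.17795383, -0.25608658]), 'wrist_torque': array([ 0.02151724,  0.00420672, -0.0204488 ]), 'opening': 0.08541226131555002}
0.1734
scene {'vertical_fov': 42.91191427920449, 'cx': 246.56158452644937, 'cy': 188.4284271320281, 'dist': array([-0.04439316,  0.        ,  0.        ,  0.        ,  0.        ]), 'rvec': array([ 1.20296128, -2.16495034,  1.07719985]), 'tvec': array([0.21491063, 0.4169068 , 1.06572342]), 'shot': 1}
hook_saddle []
basket_grip [(array([ 0.5  , -0.324, -0.001]), 0.62), (array([ 0.567, -0.007,  0.265]), 0.6), (arra
[... 1424 characters left out ...]
.056, -0.001]), 0.62)]
marker [(array([ 0.412, -0.17 ,  0.   ]), 0.63), (array([0.422, 0.058, 0.001]), 0.47)]
bottle_small [(array([ 0.587,  0.202, -0.004]), 0.71)]
wrist {'vertical_fov': 67.3894174490536, 'cx': 256.7714541045134, 'cy': 193.46888432806955, 'dist': array([-0.05793782,  0.        ,  0.        ,  0.        ,  0.        ]), 'mount': array([[ 7.00828215e-04, -9.50712771e-01, -3.10072148e-01,
         7.99193575e-02],
       [ 9.99999435e-01,  9.14043505e-04, -5.42341565e-04,
        -6.48712900e-04],
       [ 7.99030485e-04, -3.10071592e-01,  9.50712874e-01,
         3.08787464e-02],
       [ 0.00000000e+00,  0.00000000e+00,  0.00000000e+00,
         1.00000000e+00]]), 'shot': 3}
```

View pics/scene0.png

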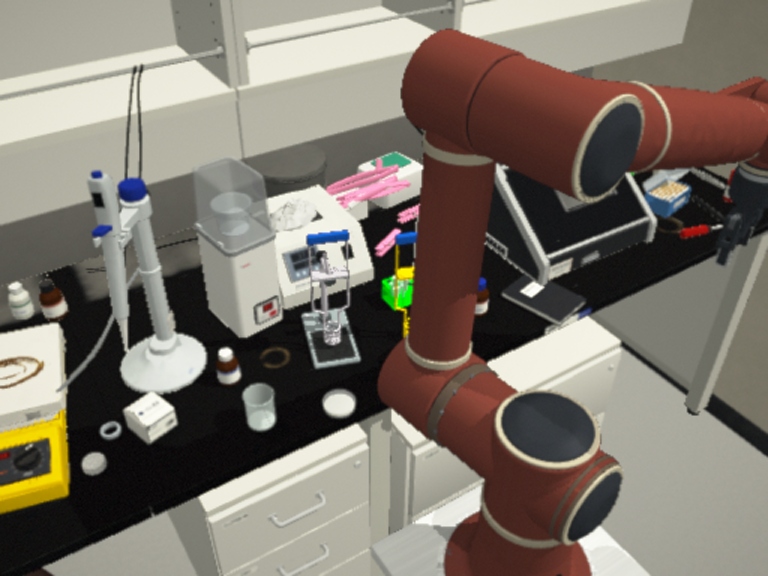

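View pics/top0.png

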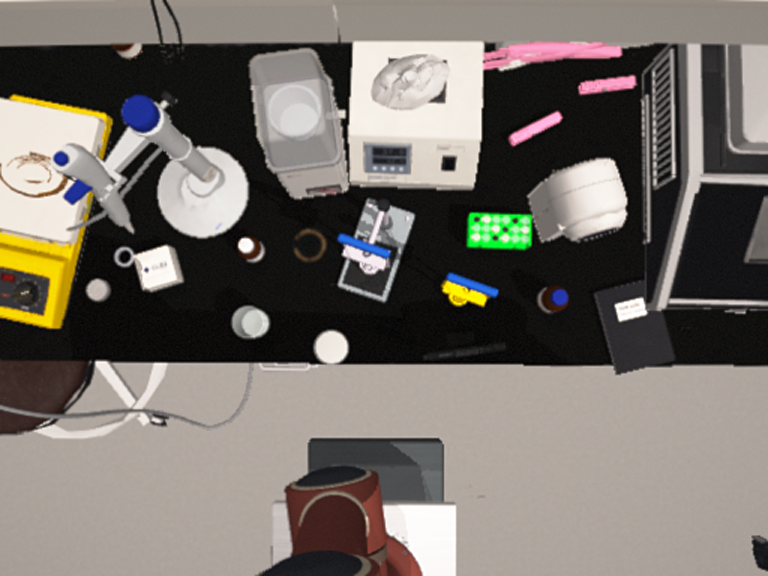

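View pics/wrist0.png

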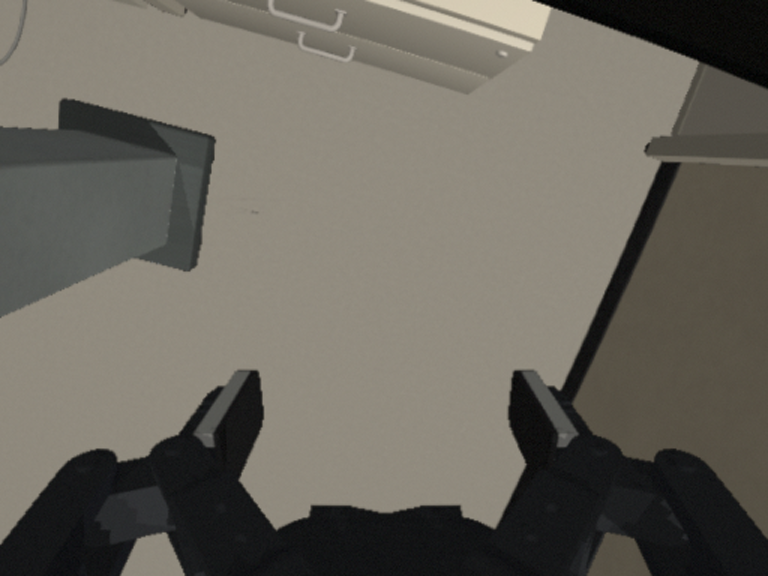

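Candidates (512-px coordinates). In the top view, the steel basket is on the hook at (243,168), with a yellow look-alike at (311,193). In the scene view they are at (219,180) and (270,185). The bare steel one on the hook is meant. There is one clear beaker, at top (167,215) and scene (173,271).

```bash
python3 - <<'E'
from h import *
import pickle
p,o=pickle.load(open("scene0.pkl","rb"),);save(p,"s_crop",(190,140,290,250),6)
p,o=pickle.load(open("top0.pkl","rb"),);save(p,"t_crop",(215,125,285,205),7)
E
```

```text
(no output)
```

View pics/s_crop.png

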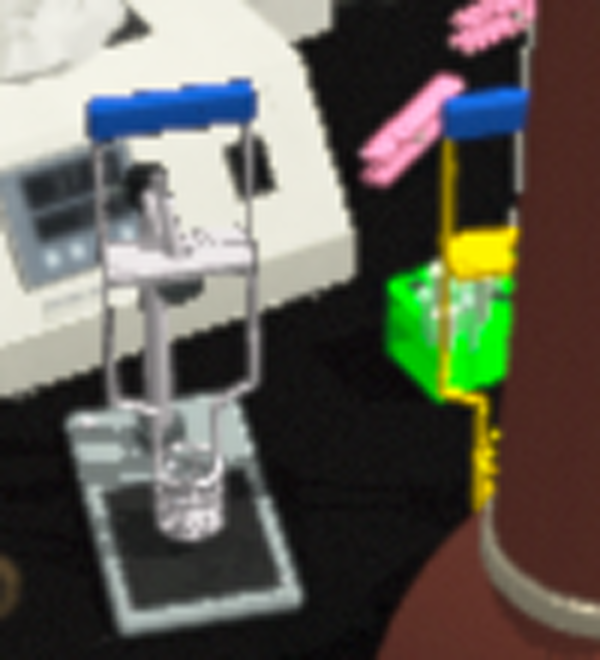

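View pics/t_crop.png

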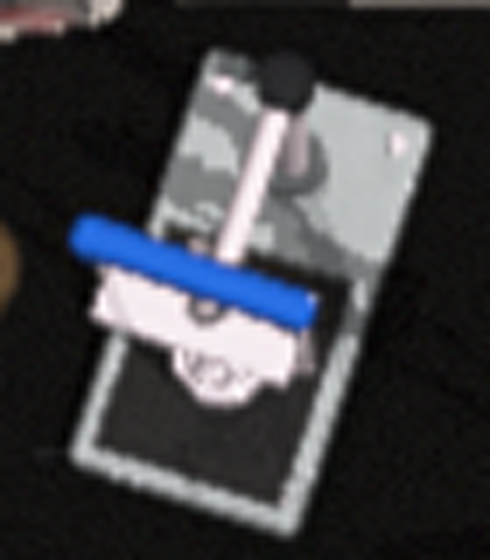

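```bash
cat >> h.py <<'E'
def blue(p,box):
    hsv=cv2.cvtColor(p["image"],cv2.COLOR_RGB2HSV)
    m=(hsv[...,0]>100)&(hsv[...,0]<130)&(hsv[...,1]>120)&(hsv[...,2]>60)
    k=np.zeros_like(m);k[box[1]:box[3],box[0]:box[2]]=1
    m&=k; n,l,s,c=cv2.connectedComponentsWithStats(m.astype(np.uint8))
    i=1+np.argmax(s[1:,4]); ys,xs=np.nonzero(l==i); return np.c_[xs,ys].astype(float)
E
python3 - <<'E'
from h import *
import pickle
from scipy.optimize import least_squares
S=[]
for n,b in(("scene",(195,145,240,175)),("top",(220,150,265,180))):
    p,o=pickle.load(open(n+"0.pkl","rb"));pts=blue(p,b)
    m=np.zeros((384,512),np.uint8);m[pts[:,1].astype(int),pts[:,0].astype(int)]=1
    print(n,cv2.minAreaRect(pts.astype(np.float32)));S.append((p,pts))
# fit bar box: match centroid & extents along main axis
def box(x):
    c=x[:3];Rz=R.from_euler("z",x[3]).as_matrix()
    q=np.array([[sx*.006,sy*.038,sz*.01] for sx in(-1,1) for sy in(-1,1) for sz in(-1,1)])
    return c+q@Rz.T
def mask_mom(x,p):
    q=proj(p,box(x));hull=cv2.convexHull((q).astype(np.float32))
    M=cv2.moments(hull);c=np.array([M["m10"],M["m01"]])/M["m00"]
    return c,np.array([M["mu20"],M["mu11"],M["mu02"]])/M["m00"]
def res(x):
    r=[]
    for p,pts in S:
        c,m=mask_mom(x,p);c2=pts.mean(0);C=np.cov(pts.T)
        a=0.5*np.arctan2(2*m[1],m[0]-m[2]);a2=0.5*np.arctan2(2*C[0,1],C[0,0]-C[1,1])
        L=np.sqrt(m[0]+m[2]);L2=np.sqrt(C[0,0]+C[1,1])
        r+=list(c-c2)+[15*np.sin(a-a2),(L-L2)]
    return r
s=least_squares(res,[.563,-.007,.263,-0.25],loss="soft_l1");print(s.x,np.degrees(s.x[3]),np.round(res(s.x),2))
E
```

```text
scene ((217.93447875976562, 157.59048461914062), (6.912084579467773, 26.937379837036133), 80.90972137451172)
top ((242.3500213623047, 163.4499969482422), (36.9986457824707, 6.957010269165039), 18.434947967529297)
[ 0.56504816 -0.00860142  0.25978885 -0.24798726] -14.20862313856013 [ 0.03  0.08 -0.61  0.59  0.    0.09 -1.24 -0.14]
```

```bash
python3 -m crank '[[0,0,-0.12,24,-29,-8,-1],[0,0,-0.12,28,-26,-8,-1],[0,0,-0.12,31,-22,-8,-1],[0,0,-0.12,33,-18,-8,-1],[0,0,-0.12,35,-14,-8,-1],[0,0,-0.12,37,-9,-8,-1],[0,0,-0.12,38,-5,-8,-1],[0,0,-0.12,38,0,-8,-1]]'
```

```text
t: 1.82
tool_pos: [0.2929, -0.3216, 0.4663]
tool_rot: [-2.534, -1.846, -0.004]
contact_force: [0.8, -0.0, 0.4]
opening: 0.0856
```

```bash
cat >> h.py <<'E'
def state():
    o=ctrl.get_obs();Rt=R.from_rotvec(o["tool_rot"]).as_matrix()
    print("t",round(o["t"],2),"pos",np.round(o["tool_pos"],4),"yaw_x",round(np.arctan2(Rt[1,0],Rt[0,0]),4),"z",np.round(Rt[:,2],4),"F",np.round(o["contact_force"],2),"T",np.round(o["wrist_torque"],3),"op",round(o["opening"],4))
    return o,Rt
def need(tgt,yaw=None):
    o,Rt=state();print("shift mm",np.round(1000*Rt.T@(np.array(tgt)-o["tool_pos"]),1))
    if yaw is not None:
        Rg=R.from_euler("z",yaw).as_matrix()@np.diag([1,-1,-1.])
        print("turn",np.round(R.from_matrix(Rt.T@Rg).as_rotvec(),4))
E
python3 -c "
from h import *
need([0.45,0.02,0.47],1.31)"
```

```text
t 1.82 pos [ 0.2929 -0.3216  0.4663] yaw_x 1.259 z [-0.0017  0.0072 -1.    ] F [ 0.85 -0.04  0.36] T [ 0.025 -0.028 -0.033] op 0.0856
shift mm [373.3  44.8  -1.5]
turn [-0.0037 -0.0064 -0.051 ]
```

```bash
python3 -m crank '[[0,0,-0.02,40,5,0,-1],[0,0,-0.02,40,5,0,-1],[0,0,-0.01,40,5,0,-1],[0,0,0,40,5,0,-1],[0,0,0,40,5,0,-1],[0,0,0,40,5,0,-1],[0,0,0,40,5,0,-1],[0,0,0,40,5,0,-1]]'; python3 - <<'E'
from h import *
need([0.45,0.02,0.47],1.31)
import pickle
o=ctrl.get_obs();p=eyes.get_image("wrist");save(p,"w1",s=1.5);pickle.dump((p,o),open("w1.pkl","wb"))
E
```

```text
t: 2.48
tool_pos: [0.4157, -0.0116, 0.4734]
tool_rot: [2.483, 1.91, 0.013]
contact_force: [0.9, -0.7, 0.2]
opening: 0.0852
t 2.48 pos [ 0.4157 -0.0116  0.4734] yaw_x 1.3116 z [ 0.0124 -0.0022 -0.9999] F [ 0.9  -0.67  0.18] T [-0.046 -0.094 -0.008] op 0.0852
shift mm [39.4 25.   3.8]
turn [ 0.0125 -0.0011  0.0016]
```

View pics/w1.png

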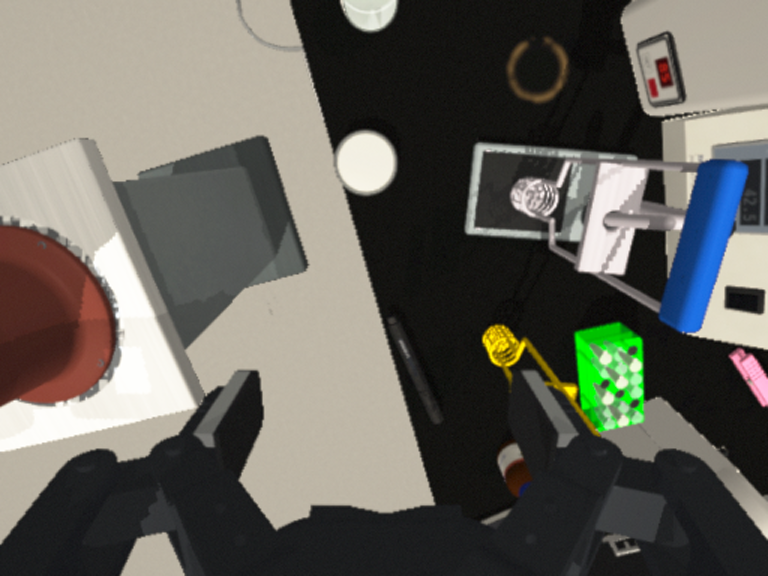

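```bash
python3 - <<'E'
from h import *
import pickle
p,o=pickle.load(open("w1.pkl","rb"));save(p,"w1c",(330,90,500,230),4.5)
E
```

```text
(no output)
```

View pics/w1c.png

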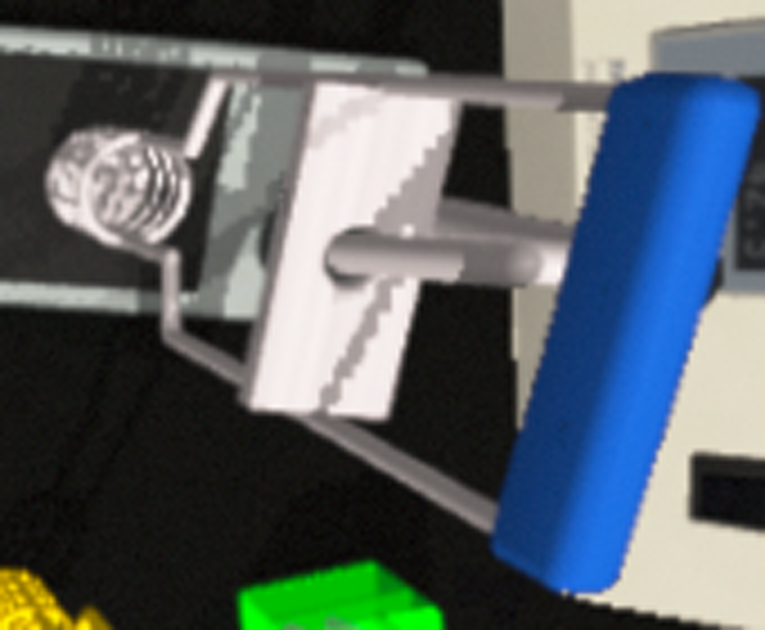

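```bash
cat > fit.py <<'E'
from h import *
import pickle
from scipy.optimize import least_squares
S=[]
V=[("scene0",(195,145,240,175),1.),("top0",(220,150,265,180),1.),("w1",(430,90,510,240),0.5)]
import os
if os.path.exists("w2.pkl"): V.append(("w2",(0,0,512,250),0.5))
for n,b,w in V:
    p,o=pickle.load(open(n+".pkl","rb"));S.append((p,o,blue(p,b),w,n))
# rounded bar approximated
def box(x):
    c=x[:3];Rz=R.from_euler("z",x[3]).as_matrix()
    q=np.array([[sx*.0058,sy*.0378,sz*.0098] for sx in(-1,1) for sy in(-1,1) for sz in(-1,1)])
    return c+q@Rz.T
def res1(x,p,o,pts,w):
    q=proj(p,box(x),o);M=cv2.moments(cv2.convexHull(q.astype(np.float32)))
    c=np.array([M["m10"],M["m01"]])/M["m00"];m=np.array([M["mu20"],M["mu11"],M["mu02"]])/M["m00"]
    C=np.cov(pts.T);L=np.sqrt(m[0]+m[2]);L2=np.sqrt(C[0,0]+C[1,1])
    a=0.5*np.arctan2(2*m[1],m[0]-m[2]);a2=0.5*np.arctan2(2*C[0,1],C[0,0]-C[1,1])
    return w*np.array(list(c-pts.mean(0))+[1.2*L2*np.sin(a-a2),L-L2])
def res(x,SS=S): return np.concatenate([res1(x,*s[:4]) for s in SS])
if __name__=="__main__":
    s=least_squares(res,[.563,-.007,.263,-0.25]);print("all",np.round(s.x,4));print(np.round(s.fun.reshape(-1,4),2))
    for i in range(len(S)):
        f=lambda y:res([y[0],y[1],.263,y[2]],[S[i]])
        s=least_squares(f,[.563,-.007,-0.25]);print(S[i][4],np.round(s.x,4),np.round(s.fun,2))
E
python3 fit.py
cat > pin.py <<'E'
from h import *
import pickle,sys
# views: (pkl, pin hemisphere centre px); sad
def cand(n,uv,sad):
    p,o=pickle.load(open(n+".pkl","rb"));c,d=ray(p,[uv],o);d=d[0]
    v=c-sad;b=v@d;disc=b*b-(v@v-.041**2)
    ts=[-b]if disc<0 else[-b-np.sqrt(disc),-b+np.sqrt(disc)]
    for t in ts:
        a=(c+t*d-sad)/.041;print(n,"miss" if disc<0 else "","dir",np.round(a,3),"lean",round(np.degrees(np.arccos(min(1,a[2]/np.linalg.norm(a)))),1),"az",round(np.degrees(np.arctan2(a[1],a[0])),1))
    return c,d
E
python3 - <<'E'
from pin import *
sad=np.array([.563,-.0085,.18])
cand("w1",(330+522/4.5,90+262/4.5),sad)
p,o=pickle.load(open("w1.pkl","rb"))
print((proj(p,[sad,sad+[0,0,.006]],o)-[330,90])*4.5)
E
```

```text
all [ 0.5636 -0.0078  0.2623 -0.25  ]
[[-0.02 -0.36 -0.38  0.55]
 [-0.46  0.6  -1.06 -0.18]
 [-0.43  0.04 -1.91  0.28]]
scene0 [ 0.5609 -0.0059 -0.25  ] [-0.14  0.11 -0.38  0.57]
top0 [ 0.5637 -0.0093 -0.25  ] [ 0.27  0.54 -1.06 -0.18]
w1 [ 0.5638 -0.0075 -0.25  ] [ 0.04 -0.04 -1.89  0.35]
w1  dir [0.369 0.02  0.929] lean 21.7 az 3.1
w1  dir [ 0.958 -0.286 -0.006] lean 90.4 az -16.6
[[336.93399797 254.03719672]
 [351.56979806 258.62014927]]
```

```bash
sed -i 's/least_squares(\(res,\[.*\]\))/least_squares(\1,diff_step=1e-3)/; s/least_squares(f,\(\[.*\]\));print/least_squares(f,\1,diff_step=1e-3);print/' fit.py; sed -i 's/-0.25\]),diff/-0.25],diff/' fit.py; python3 fit.py; python3 -c "
from h import *
need([0.54,0.10,0.45],1.30)"
```

```text
all [ 0.5655 -0.0087  0.2601 -0.3403]
[[ 0.02 -0.1   0.13  0.54]
 [ 0.05 -0.13  0.12 -0.19]
 [-0.11 -0.03 -0.15  0.3 ]]
scene0 [ 0.5612 -0.0064 -0.3157] [ 0.   -0.02 -0.01  0.58]
top0 [ 0.5648 -0.0087 -0.3311] [-0.    0.    0.   -0.16]
w1 [ 0.5635 -0.0077 -0.3439] [ 0.01  0.04 -0.08  0.59]
t 2.53 pos [ 0.4169 -0.0059  0.4734] yaw_x 1.3216 z [ 0.0136  0.0039 -0.9999] F [-2.86  3.83 -0.51] T [ 0.155  0.09  -0.045] op 0.0857
shift mm [132.8  92.9  25.5]
turn [ 0.0121 -0.0072  0.0216]
```

```bash
python3 -c "
from h import *
need([0.473,0.0025,0.42],1.231)"
```

```text
t 2.53 pos [ 0.4169 -0.0059  0.4734] yaw_x 1.3216 z [ 0.0136  0.0039 -0.9999] F [-2.86  3.83 -0.51] T [ 0.155  0.09  -0.045] op 0.0857
shift mm [21.5 51.6 54.2]
turn [ 0.0119 -0.0076  0.0906]
```

```bash
python3 -m crank '[[0.004,-0.003,0.03,7,17,17,-1],[0.004,-0.003,0.03,7,17,17,-1],[0.004,-0.002,0.03,7,17,17,-1],[0,0,0,0,0,0,-1],[0,0,0,0,0,0,-1]]'; python3 - <<'E'
from h import *
need([0.473,0.0025,0.42],1.231)
import pickle
o=ctrl.get_obs();p=eyes.get_image("wrist");o2=ctrl.get_obs();save(p,"w2",s=1.5);pickle.dump((p,o),open("w2.pkl","wb"))
print(o["tool_pos"],o2["tool_pos"])
E
```

```text
t: 2.95
tool_pos: [0.4746, 0.0085, 0.4243]
tool_rot: [2.55, 1.828, 0.005]
contact_force: [-0.0, 0.2, 0.1]
opening: 0.0854
t 2.95 pos [0.4746 0.0085 0.4243] yaw_x 1.2441 z [ 0.0051 -0.0014 -1.    ] F [-0.01  0.19  0.1 ] T [0.018 0.034 0.002] op 0.0854
shift mm [-6.2  0.4  4.3]
turn [ 0.0052 -0.0004  0.0131]
[0.4745593  0.00849997 0.42433993] [0.47425839 0.0083336  0.42404503]
```

View pics/w2.png

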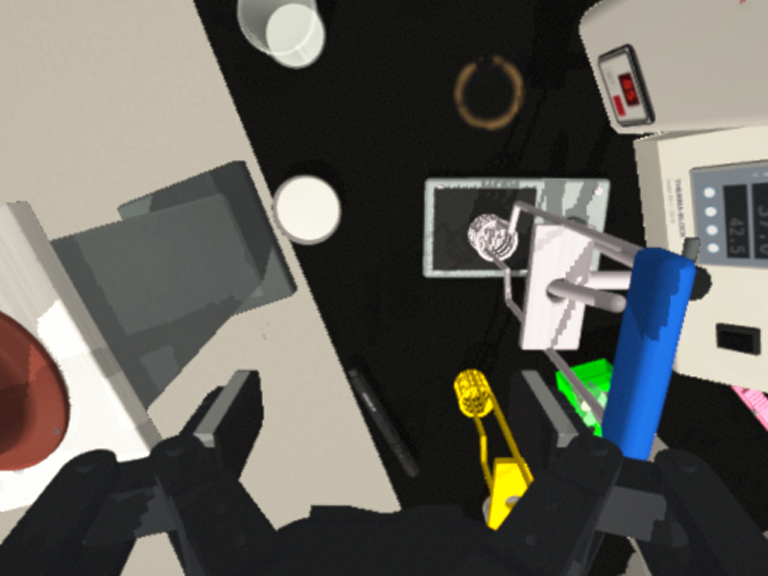

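```bash
python3 - <<'E'
from h import *
import pickle
p,o=pickle.load(open("w2.pkl","rb"));save(p,"w2c",(330,130,430,240),5.4)
E
```

```text
(no output)
```

View pics/w2c.png

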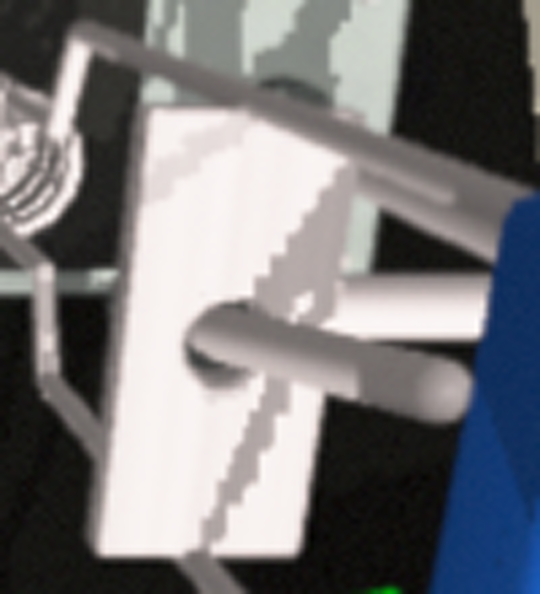

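```bash
cat > joint.py <<'E'
from h import *
import pickle
from scipy.optimize import least_squares
W={}
for n,off,s in(("w1",(330,90),4.5),("w2",(330,130),5.4)):
    W[n]=pickle.load(open(n+".pkl","rb"))+(np.array(off),s)
ob={"w1":{(-15,33):(315,82),(-15,-33):(250,405),(15,-33):(388,418),(15,33):(460,95),"pin":(521,263)},
    "w2":{(-15,33):(150,108),(-15,-33):(97,553),(15,-33):(300,555),"pin":(440,388)}}
def f(x,verbose=False):
    sad=np.array([x[0],x[1],.18]);Rz=R.from_euler("z",x[2]).as_matrix()
    d=np.array([x[3],x[4],np.sqrt(1-x[3]**2-x[4]**2)]);r=[]
    for i,(n,O) in enumerate(ob.items()):
        p,o,off,s=W[n];sh=x[5+2*i:7+2*i]
        for k,uv in O.items():
            X=sad+.041*d if k=="pin" else sad+Rz@np.array([k[0]/1e3,k[1]/1e3,.006])
            q=proj(p,X,o)[0]+sh-(np.array(uv)/s+off-.0);r+=list(q)
        r+=list(sh*.3)
    return np.array(r)
s=least_squares(f,[.5645,-.0085,-.34,.3,0,0,0,0,0]);x=s.x
print(np.round(x,4));print(np.round(s.fun,2))
print("lean",np.degrees(np.arcsin(np.hypot(x[3],x[4]))),"az",np.degrees(np.arctan2(x[4],x[3])))
E
python3 joint.py
```

```text
[ 0.5634 -0.0078 -0.3296  0.3443  0.0038  0.015   0.1432  0.2323  0.2833]
[ 0.32 -0.27  0.03  0.45 -0.42 -0.28  0.2   0.   -0.14  0.1   0.    0.04
 -0.19  0.25  0.5   0.18 -0.41 -0.36  0.08 -0.09  0.07  0.08]
lean 20.138363594060074 az 0.6353729114685304
```

```bash
python3 -c "
from h import *
need([0.564,-0.008,0.47],1.236)"
```

```text
t 3.0 pos [0.4743 0.0083 0.424 ] yaw_x 1.2436 z [ 0.0048 -0.0012 -1.    ] F [-0.9  -0.51 -1.01] T [0.017 0.086 0.027] op 0.0853
shift mm [ 13.4  90.5 -45.5]
turn [ 0.0049 -0.0004  0.0076]
```

```bash
python3 -m crank '[[0.005,0,0.007,0,0,-30,-1],[0,0,0,0,0,-16,-1],[0,0,0,5,30,0,-1],[0,0,0,5,30,0,-1],[0,0,0,3,25,0,-1],[0,0,0,0,0,0,-1],[0,0,0,0,0,0,-1]]'; python3 - <<'E'
from h import *
need([0.564,-0.008,0.43],1.236)
import pickle
o=ctrl.get_obs();p=eyes.get_image("wrist");save(p,"w3",s=1.5);pickle.dump((p,o),open("w3.pkl","wb"))
E
```

```text
t: 3.58
tool_pos: [0.5561, -0.011, 0.4815]
tool_rot: [2.556, 1.813, 0.012]
contact_force: [-0.8, -0.1, 0.1]
opening: 0.0854
t 3.58 pos [ 0.5561 -0.011   0.4815] yaw_x 1.2338 z [ 0.011  -0.0019 -0.9999] F [-0.79 -0.13  0.15] T [ 0.022 -0.022 -0.07 ] op 0.0854
shift mm [ 5.4  5.9 51.6]
turn [ 0.011  -0.0018 -0.0022]
```

View pics/w3.png

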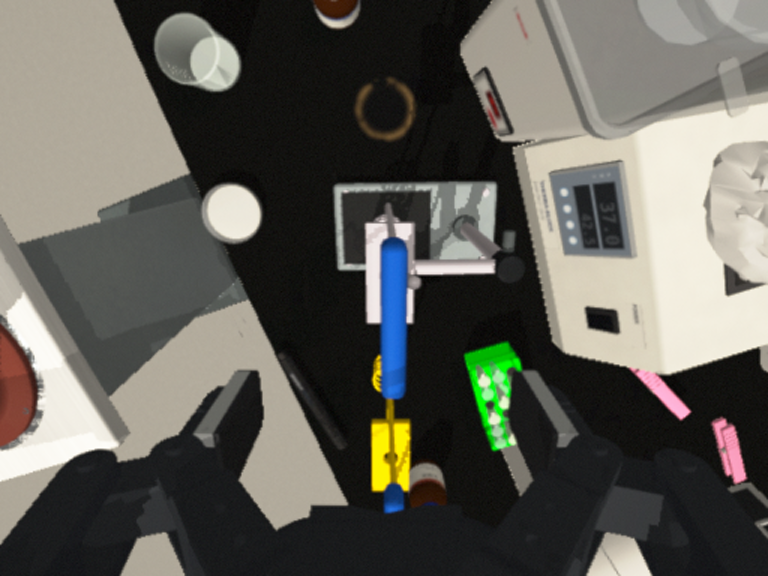

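The basket's blue bar runs upright in the image (columns ~394/768, rows 240–395) between the open pads, with the pin end just right of it at (414,283). The yellow look-alike is below, at (392,450). Fitting the bar in this picture next.

```bash
cat >> h.py <<'E'
E
python3 - <<'E'
from fit import *
p,o=pickle.load(open("w3.pkl","rb"));pts=blue(p,(245,150,285,275))
print(pts.min(0),pts.max(0))
for z in(.261,.263):
    s=least_squares(lambda y:res1([y[0],y[1],z,y[2]],p,o,pts,1.),[.563,-.007,-.33],diff_step=1e-3);print(z,np.round(s.x,4),np.round(s.fun,2))
need([s.x[0],s.x[1],.43],np.pi/2+s.x[2])
E
```

```text
[253. 158.] [271. 266.]
0.261 [ 0.563  -0.0092 -0.3346] [ 0.    0.05 -0.    1.17]
0.263 [ 0.5632 -0.0084 -0.3346] [ 0.    0.07 -0.01  1.5 ]
t 3.63 pos [ 0.5559 -0.011   0.4816] yaw_x 1.2338 z [ 0.0117 -0.0022 -0.9999] F [-0.07 -0.27  0.81] T [0.017 0.019 0.01 ] op 0.0852
shift mm [ 4.8  5.5 51.7]
turn [ 0.0117 -0.0017 -0.0024]
```

```bash
python3 -m crank '[[0.012,-0.002,-0.002,5,5.5,10,-1],[0,0,0,0,0,15,-1],[0,0,0,0,0,15,-1],[0,0,0,0,0,8,-1],[0,0,0,0,0,0,-1],[0,0,0,0,0,0,-1]]'; python3 -c "
from h import *
need([0.5632,-.0085,0.418],1.236)"
```

```text
t: 4.13
tool_pos: [0.5588, -0.0073, 0.4295]
tool_rot: [-2.559, -1.82, 0.002]
contact_force: [-0.0, 0.2, 0.5]
opening: 0.0854
t 4.13 pos [ 0.5588 -0.0073  0.4295] yaw_x 1.2363 z [-2.1e-03  3.0e-04 -1.0e+00] F [-0.04  0.2   0.52] T [-0.006 -0.037 -0.018] op 0.0854
shift mm [ 0.3  4.6 11.4]
turn [-0.0021  0.0004  0.0003]
```

```bash
python3 -m crank '[[-0.002,0,0,0.3,4.6,6,-1],[0,0,0,0,0,5.4,-1],[0,0,0,0,0,0,0.3],[0,0,0,0,0,0,0.4],[0,0,0,0,0,0,0.4],[0,0,0,0,0,0,0.4],[0,0,0,0,0,0,0.4]]' 20; python3 -c "
from h import *
need([0.5632,-.0085,0.418],1.236)"
```

```text
t: 4.72
tool_pos: [0.5636, -0.0084, 0.4183]
tool_rot: [2.558, 1.82, 0.002]
contact_force: [-0.7, 0.1, 0.1]
opening: 0.0264
t 4.72 pos [ 0.5636 -0.0084  0.4183] yaw_x 1.2367 z [ 2.e-03 -8.e-04 -1.e+00] F [-0.67  0.11  0.14] T [ 0.007 -0.045  0.008] op 0.0264
shift mm [-0.2 -0.4  0.3]
turn [0.0022 0.0001 0.0007]
```

```bash
python3 - <<'E'
from fit import *
o=ctrl.get_obs();p=eyes.get_image("wrist");save(p,"w4",(120,80,400,384),1.9);pickle.dump((p,o),open("w4.pkl","wb"))
state()
E
```

```text
t 4.77 pos [ 0.5636 -0.0084  0.4184] yaw_x 1.2367 z [ 2.2e-03 -8.0e-04 -1.0e+00] F [-0.87 -0.37 -0.85] T [-0.019 -0.007 -0.066] op 0.0258
```

View pics/w4.png

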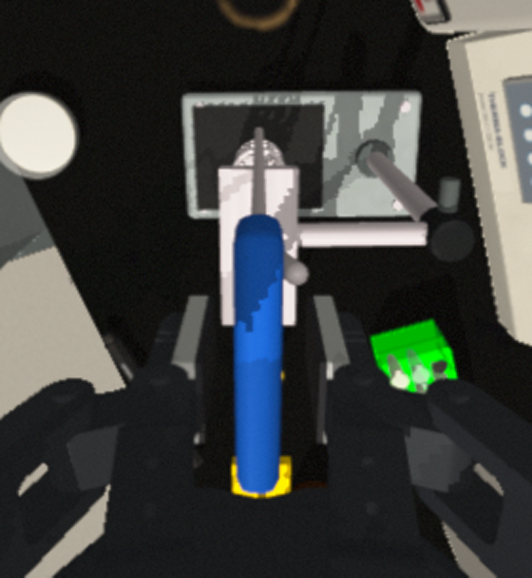

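```bash
python3 - <<'E'
from h import *
import pickle
p,o=pickle.load(open("w4.pkl","rb"));save(p,"w4c",(205,180,310,345),5)
E
```

```text
(no output)
```

View pics/w4c.png

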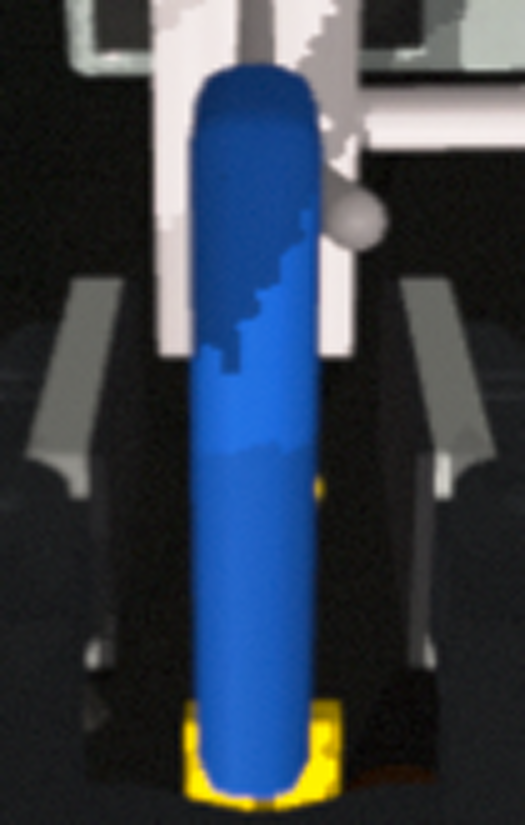

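```bash
python3 -m crank '[[0.002,0,0,0,-0.8,0,0.45],[0,0,0,0,0,0,0.55],[0,0,0,0,0,0,0.62],[0,0,0,0,0,0,0.62]]' 20; python3 -c "
from h import *
need([0.5629,-.0082,0.418],1.236)"; python3 -m crank '[[0,0,0,0,0,0,0.66]]'
```

```text
t: 5.1
tool_pos: [0.5629, -0.0081, 0.4193]
tool_rot: [2.559, 1.821, 0.002]
contact_force: [-0.4, -0.7, -0.4]
opening: 0.0163
t 5.1 pos [ 0.5629 -0.0081  0.4193] yaw_x 1.2367 z [ 1.5e-03 -3.0e-04 -1.0e+00] F [-0.36 -0.68 -0.4 ] T [0.005 0.05  0.046] op 0.0163
shift mm [-0.   0.   1.3]
turn [ 0.0015 -0.0002  0.0007]
t: 5.18
tool_pos: [0.5629, -0.0081, 0.4194]
tool_rot: [2.559, 1.82, 0.002]
contact_force: [0.8, -0.7, 0.0]
opening: 0.0147
```

```bash
python3 -m crank '[[0,0,0,0,0,0,0.69]]'; python3 -m crank '[[0,0,0,0,0,0,0.70]]';python3 -m crank '[[0,0,0,0,0,0,0.71]]';python3 -m crank '[[0,0,0,0,0,0,0.72]]'
```

```text
t: 5.27
tool_pos: [0.5629, -0.0081, 0.4194]
tool_rot: [2.559, 1.82, 0.002]
contact_force: [-0.3, -0.1, -0.8]
opening: 0.0133
t: 5.35
tool_pos: [0.5629, -0.0081, 0.4194]
tool_rot: [2.559, 1.82, 0.002]
contact_force: [-0.2, -0.4, -1.0]
opening: 0.0131
t: 5.43
tool_pos: [0.5629, -0.0081, 0.4194]
tool_rot: [2.559, 1.82, 0.002]
contact_force: [0.0, 0.7, -0.1]
opening: 0.0122
t: 5.52
tool_pos: [0.5629, -0.0081, 0.4194]
tool_rot: [2.559, 1.82, 0.002]
contact_force: [-0.1, -0.6, -0.6]
opening: 0.0117
```

```bash
python3 -m crank '[[0,0,0,0,0,0,0.75],[0,0,0,0,0,0,0.8],[0,0,0,0,0,0,1],[0,0,0,0,0,0,1]]' 35;python3 -c "
from h import *
state()"; python3 -m crank '[[0,0,0,0,0,0,1]]';python3 -c "
from h import *
state()"
```

```text
t: 5.85
tool_pos: [0.5629, -0.0082, 0.4195]
tool_rot: [2.559, 1.82, 0.002]
contact_force: [-0.4, 0.6, 0.6]
opening: 0.0115
t 5.85 pos [ 0.5629 -0.0082  0.4195] yaw_x 1.2367 z [ 2.e-03 -3.e-04 -1.e+00] F [-0.42  0.59  0.59] T [-0.003 -0.013 -0.023] op 0.0115
t: 5.93
tool_pos: [0.5629, -0.0081, 0.4195]
tool_rot: [2.559, 1.82, 0.002]
contact_force: [0.5, -0.3, -0.0]
opening: 0.0116
t 5.93 pos [ 0.5629 -0.0081  0.4195] yaw_x 1.2367 z [ 2.e-03 -3.e-04 -1.e+00] F [ 0.46 -0.3  -0.02] T [-0.016 -0.02   0.063] op 0.0116
```

```bash
cat > lift.py <<'E'
from h import *
import sys
P0=np.array([.5629,-.0081,.4195]);d=np.array([.344,.004,.939])
s=float(sys.argv[1])/1000;o,Rt=state()
r=o["tool_pos"]-P0;along=r@d;print("s",round(along*1000,2),"off-axis mm",np.round((r-along*d)*1000,2))
need(P0+s*d,1.236)
E
python3 -m crank '[[0,0,0,0.2,0.5,-1.5,1],[0,0,0,0.2,0.5,-1.5,1]]'; python3 lift.py 6
```

```text
t: 6.1
tool_pos: [0.5639, -0.0081, 0.4215]
tool_rot: [2.56, 1.821, 0.0]
contact_force: [0.3, 0.4, -2.1]
opening: 0.0115
t 6.1 pos [ 0.5639 -0.0081  0.4215] yaw_x 1.2367 z [ 4.e-04 -0.e+00 -1.e+00] F [ 0.28  0.36 -2.07] T [ 0.021 -0.114 -0.007] op 0.0115
s 2.21 off-axis mm [ 0.2   0.02 -0.07]
t 6.1 pos [ 0.5639 -0.0081  0.4215] yaw_x 1.2367 z [ 4.e-04 -0.e+00 -1.e+00] F [ 0.28  0.36 -2.07] T [ 0.021 -0.114 -0.007] op 0.0115
shift mm [ 0.4  1.  -3.6]
turn [ 0.0004 -0.0001  0.0007]
```

Weight has come onto the gripper (about 2 N) with no side force. Continuing in small steps.

```bash
python3 -m crank '[[0,0,0,0.3,0.7,-2,1],[0,0,0,0.3,0.7,-2,1]]'; python3 lift.py 10
```

```text
t: 6.27
tool_pos: [0.5654, -0.008, 0.4248]
tool_rot: [-2.559, -1.821, 0.001]
contact_force: [0.6, 0.4, -1.0]
opening: 0.0115
t 6.27 pos [ 0.5654 -0.008   0.4248] yaw_x 1.2366 z [-1.1e-03  2.0e-04 -1.0e+00] F [ 0.59  0.42 -1.05] T [-0.023 -0.068 -0.014] op 0.0115
s 5.81 off-axis mm [ 0.47  0.12 -0.17]
t 6.27 pos [ 0.5654 -0.008   0.4248] yaw_x 1.2366 z [-1.1e-03  2.0e-04 -1.0e+00] F [ 0.59  0.42 -1.05] T [-0.023 -0.068 -0.014] op 0.0115
shift mm [ 0.2  0.9 -4.1]
turn [-0.0011  0.0002  0.0006]
```

```bash
python3 -m crank '[[-0.001,0,0,0.1,0.4,-2,1],[0,0,0,0.1,0.5,-2,1]]'; python3 lift.py 14
```

```text
t: 6.43
tool_pos: [0.5665, -0.008, 0.4288]
tool_rot: [-2.56, -1.821, 0.001]
contact_force: [1.6, 0.2, -1.9]
opening: 0.0117
t 6.43 pos [ 0.5665 -0.008   0.4288] yaw_x 1.2367 z [-5.e-04 -1.e-04 -1.e+00] F [ 1.55  0.23 -1.86] T [-0.006 -0.188 -0.043] op 0.0117
s 9.92 off-axis mm [ 0.15  0.04 -0.05]
t 6.43 pos [ 0.5665 -0.008   0.4288] yaw_x 1.2367 z [-5.e-04 -1.e-04 -1.e+00] F [ 1.55  0.23 -1.86] T [-0.006 -0.188 -0.043] op 0.0117
shift mm [ 0.4  1.2 -3.9]
turn [-0.0004  0.0002  0.0007]
```

```bash
python3 -m crank '[[0,0,0,0.3,1.0,-2,1],[0,0,0,0.3,0.8,-2,1]]'; python3 lift.py 18
```

```text
t: 6.6
tool_pos: [0.5685, -0.0081, 0.4332]
tool_rot: [-2.56, -1.821, 0.001]
contact_force: [0.8, -0.5, -0.9]
opening: 0.0115
t 6.6 pos [ 0.5685 -0.0081  0.4332] yaw_x 1.2367 z [-9.e-04 -0.e+00 -1.e+00] F [ 0.75 -0.47 -0.86] T [-0.044  0.043  0.054] op 0.0115
s 14.75 off-axis mm [ 0.5  -0.02 -0.19]
t 6.6 pos [ 0.5685 -0.0081  0.4332] yaw_x 1.2367 z [-9.e-04 -0.e+00 -1.e+00] F [ 0.75 -0.47 -0.86] T [-0.044  0.043  0.054] op 0.0115
shift mm [ 0.2  0.6 -3.2]
turn [-0.0008  0.0003  0.0007]
```

Side force is back near zero. I'm keeping the offset of about +0.4 mm in x.

```bash
python3 -m crank '[[0,0,0,0.2,0.6,-2,1],[0,0,0,0.3,0.7,-2,1]]'; python3 lift.py 22
```

```text
t: 6.77
tool_pos: [0.57, -0.008, 0.4378]
tool_rot: [-2.56, -1.821, 0.001]
contact_force: [-0.1, 0.3, -2.3]
opening: 0.0115
t 6.77 pos [ 0.57   -0.008   0.4378] yaw_x 1.2367 z [-9.e-04 -1.e-04 -1.e+00] F [-0.15  0.3  -2.3 ] T [-0.035  0.017  0.021] op 0.0115
s 19.66 off-axis mm [ 0.38  0.01 -0.14]
t 6.77 pos [ 0.57   -0.008   0.4378] yaw_x 1.2367 z [-9.e-04 -1.e-04 -1.e+00] F [-0.15  0.3  -2.3 ] T [-0.035  0.017  0.021] op 0.0115
shift mm [ 0.1  0.4 -2.3]
turn [-0.0008  0.0003  0.0007]
```

```bash
python3 -m crank '[[0,0,0,0.2,0.7,-2,1],[0,0,0,0.2,0.7,-2,1]]'; python3 lift.py 28
```

```text
t: 6.93
tool_pos: [0.5717, -0.0081, 0.4425]
tool_rot: [-2.56, -1.821, 0.001]
contact_force: [-0.6, 0.7, -1.9]
opening: 0.0111
t 6.93 pos [ 0.5717 -0.0081  0.4425] yaw_x 1.2367 z [-8.e-04 -1.e-04 -1.e+00] F [-0.62  0.72 -1.94] T [ 0.03  -0.036 -0.044] op 0.0111
s 24.58 off-axis mm [ 0.3  -0.09 -0.11]
t 6.93 pos [ 0.5717 -0.0081  0.4425] yaw_x 1.2367 z [-8.e-04 -1.e-04 -1.e+00] F [-0.62  0.72 -1.94] T [ 0.03  -0.036 -0.044] op 0.0111
shift mm [ 0.4  0.8 -3.3]
turn [-0.0007  0.0003  0.0007]
```

```bash
python3 -m crank '[[0,0,0,0.3,0.8,-2,1],[0,0,0,0.3,0.8,-2,1]]'; python3 lift.py 34
```

```text
t: 7.1
tool_pos: [0.5735, -0.008, 0.4471]
tool_rot: [-2.56, -1.821, 0.001]
contact_force: [0.5, 0.0, -0.9]
opening: 0.0119
t 7.1 pos [ 0.5735 -0.008   0.4471] yaw_x 1.2367 z [-6.e-04 -1.e-04 -1.e+00] F [ 0.48  0.05 -0.9 ] T [-0.006 -0.03   0.011] op 0.0119
s 29.55 off-axis mm [ 0.47 -0.05 -0.17]
t 7.1 pos [ 0.5735 -0.008   0.4471] yaw_x 1.2367 z [-6.e-04 -1.e-04 -1.e+00] F [ 0.48  0.05 -0.9 ] T [-0.006 -0.03   0.011] op 0.0119
shift mm [ 0.4  1.  -4.3]
turn [-0.0006  0.0003  0.0007]
```

```bash
python3 -m crank '[[0,0,0,0.3,0.7,-2,1],[0,0,0,0.3,0.7,-2,1]]'; python3 lift.py 38
```

```text
t: 7.27
tool_pos: [0.5752, -0.008, 0.4515]
tool_rot: [-2.56, -1.821, 0.001]
contact_force: [-0.6, 0.6, -1.0]
opening: 0.0113
t 7.27 pos [ 0.5752 -0.008   0.4515] yaw_x 1.2366 z [-7.e-04 -1.e-04 -1.e+00] F [-0.64  0.64 -1.05] T [-0.017 -0.024 -0.016] op 0.0113
s 34.33 off-axis mm [ 0.52  0.01 -0.19]
t 7.27 pos [ 0.5752 -0.008   0.4515] yaw_x 1.2366 z [-7.e-04 -1.e-04 -1.e+00] F [-0.64  0.64 -1.05] T [-0.017 -0.024 -0.016] op 0.0113
shift mm [ 0.2  0.7 -3.6]
turn [-0.0006  0.0004  0.0006]
```

```bash
python3 -m crank '[[0,0,0,0.3,0.7,-2,1],[0,0,0,0.3,0.7,-2,1]]'; python3 lift.py 42
```

```text
t: 7.43
tool_pos: [0.5769, -0.0078, 0.456]
tool_rot: [-2.56, -1.821, 0.001]
contact_force: [-0.1, 0.3, -0.4]
opening: 0.0115
t 7.43 pos [ 0.5769 -0.0078  0.456 ] yaw_x 1.2367 z [-8.e-04 -1.e-04 -1.e+00] F [-0.08  0.32 -0.41] T [-0.022 -0.008 -0.035] op 0.0115
s 39.06 off-axis mm [ 0.58  0.15 -0.21]
t 7.43 pos [ 0.5769 -0.0078  0.456 ] yaw_x 1.2367 z [-8.e-04 -1.e-04 -1.e+00] F [-0.08  0.32 -0.41] T [-0.022 -0.008 -0.035] op 0.0115
shift mm [ 0.   0.5 -3. ]
turn [-0.0007  0.0004  0.0007]
```

```bash
python3 -m crank '[[0,0,0,0.2,0.6,-2,1],[0,0,0,0.2,0.7,-2,1]]'; python3 lift.py 50
```

```text
t: 7.6
tool_pos: [0.5784, -0.0079, 0.4604]
tool_rot: [-2.56, -1.821, 0.001]
contact_force: [0.2, 0.2, -1.2]
opening: 0.0117
t 7.6 pos [ 0.5784 -0.0079  0.4604] yaw_x 1.2366 z [-8.e-04 -1.e-04 -1.e+00] F [ 0.19  0.21 -1.21] T [-0.042 -0.011  0.008] op 0.0117
s 43.75 off-axis mm [ 0.49  0.05 -0.18]
t 7.6 pos [ 0.5784 -0.0079  0.4604] yaw_x 1.2366 z [-8.e-04 -1.e-04 -1.e+00] F [ 0.19  0.21 -1.21] T [-0.042 -0.011  0.008] op 0.0117
shift mm [ 0.5  1.6 -6.1]
turn [-0.0008  0.0004  0.0006]
```

```bash
python3 -m crank '[[0,0,0,0.3,0.7,-2,1],[0,0,0,0.3,0.7,-2,1],[0,0,0,0.3,0.7,-2,1],[0,0,0,0,0,0,1]]'; python3 lift.py 52
```

```text
t: 7.93
tool_pos: [0.5811, -0.0077, 0.4677]
tool_rot: [2.56, 1.821, -0.0]
contact_force: [0.6, 0.5, -0.8]
opening: 0.0116
t 7.93 pos [ 0.5811 -0.0077  0.4677] yaw_x 1.2367 z [-0.e+00 -3.e-04 -1.e+00] F [ 0.65  0.46 -0.79] T [-0.045 -0.001 -0.004] op 0.0116
s 51.49 off-axis mm [ 0.52  0.19 -0.19]
t 7.93 pos [ 0.5811 -0.0077  0.4677] yaw_x 1.2367 z [-0.e+00 -3.e-04 -1.e+00] F [ 0.65  0.46 -0.79] T [-0.045 -0.001 -0.004] op 0.0116
shift mm [-0.3 -0.3 -0.7]
turn [0.0001 0.0003 0.0007]
```

```bash
python3 -m crank '[[0,0,0,0,0,-2.5,1],[0,0,0,0,0,0,1]]'; python3 - <<'E'
from h import *
state()
import pickle
o=ctrl.get_obs();p=eyes.get_image("wrist");save(p,"w5",(150,60,400,310),2.4);pickle.dump((p,o),open("w5.pkl","wb"))
p=eyes.get_image("scene");save(p,"s5",(170,100,300,250),4.6);pickle.dump((p,o),open("s5.pkl","wb"))
E
```

```text
t: 8.1
tool_pos: [0.5812, -0.0077, 0.4704]
tool_rot: [2.56, 1.821, -0.0]
contact_force: [-0.1, -0.4, -1.3]
opening: 0.0116
t 8.1 pos [ 0.5812 -0.0077  0.4704] yaw_x 1.2367 z [-1.e-04 -3.e-04 -1.e+00] F [-0.11 -0.44 -1.3 ] T [-0.021  0.03   0.036] op 0.0116
```

View pics/w5.png

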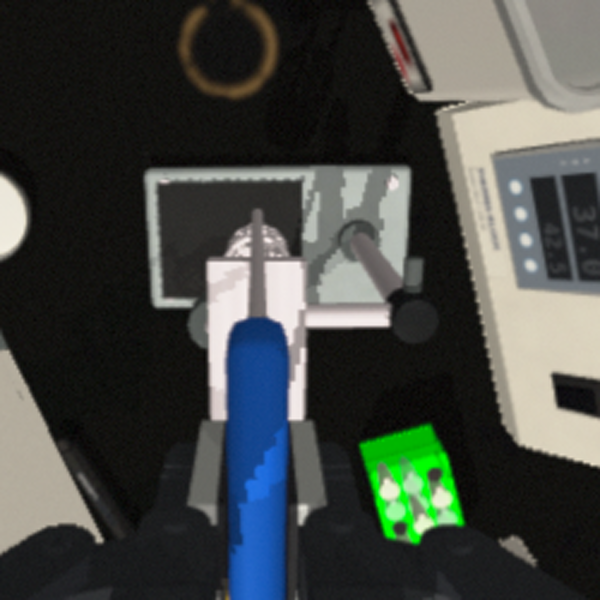

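View pics/s5.png

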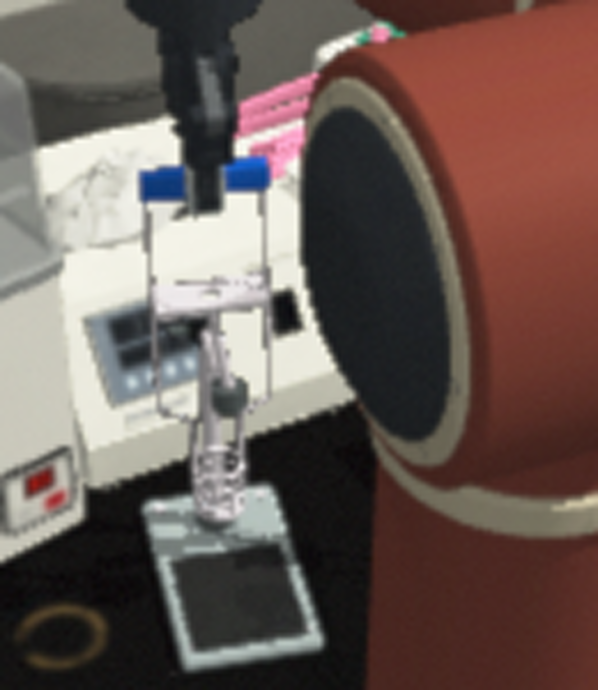

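The plate is clear above the pin's end in both views: in the scene crop, the plate is at row 295 and the pin top at ~320. Drawing the basket out toward the hook's open front.

```bash
python3 -m crank '[[0,0,0,0,-6,0,1],[0,0,0,0,-12,0,1],[0,0,0,0,-16,0,1],[0,0,0,0,-16,0,1]]'; python3 -c "
from h import *
need([0.496,0.022,.4704],1.236)"
```

```text
t: 8.53
tool_pos: [0.5331, 0.0086, 0.4684]
tool_rot: [-2.56, -1.818, 0.004]
contact_force: [-0.3, -0.1, -1.4]
opening: 0.0115
t 8.53 pos [0.5331 0.0086 0.4684] yaw_x 1.2352 z [-0.0032 -0.     -1.    ] F [-0.34 -0.15 -1.41] T [ 0.067 -0.004 -0.002] op 0.0115
shift mm [  0.5 -39.4  -1.9]
turn [-0.003   0.001  -0.0008]
```

```bash
python3 -m crank '[[-0.003,0.001,0,0,-16,-2,1],[0,0,0,0,-16,0,1],[0,0,0,0,-10,-6,1],[0,0,0,0,0,-14,1],[0,0,0,0,0,-14,1],[0,0,0,0,0,-5,1],[0,0,0,0,0,0,1]]'; python3 - <<'E'
from h import *
state()
import pickle
o=ctrl.get_obs()
for n in("wrist","scene","top"):
    o=ctrl.get_obs();p=eyes.get_image(n);save(p,n+"6",s=1.5);pickle.dump((p,o),open(n+"6.pkl","wb"))
    print(n,[(np.round(d["centre"],4),round(d["confidence"],2)) for d in spotter.mark_of("beaker_floor",p)])
    print(n,[(np.round(d["centre"],4),round(d["confidence"],2)) for d in spotter.mark_of("basket_foot",p)])
E
```

```text
t: 9.12
tool_pos: [0.4875, 0.0244, 0.5111]
tool_rot: [-2.559, -1.82, 0.002]
contact_force: [0.7, 0.0, -1.7]
opening: 0.0112
t 9.12 pos [0.4875 0.0244 0.5111] yaw_x 1.2367 z [-2.e-03  6.e-04 -1.e+00] F [ 0.75  0.   -1.69] T [-0.019 -0.05   0.006] op 0.0112
wrist [(array([0.4643, 0.1959, 0.0032]), 0.97)]
wrist [(array([ 0.5098, -0.1562, -0.0006]), 0.75), (array([0.4815, 0.023 , 0.1146]), 0.71)]
scene [(array([0.4628, 0.1947, 0.005 ]), 0.58)]
scene [(array([0.4845, 0.022 , 0.1135]), 0.65), (array([ 0.5078, -0.16  ,  0.0006]), 0.57)]
top []
top [(array([ 0.5126, -0.1647,  0.0015]), 0.65)]
```

View pics/scene6.png

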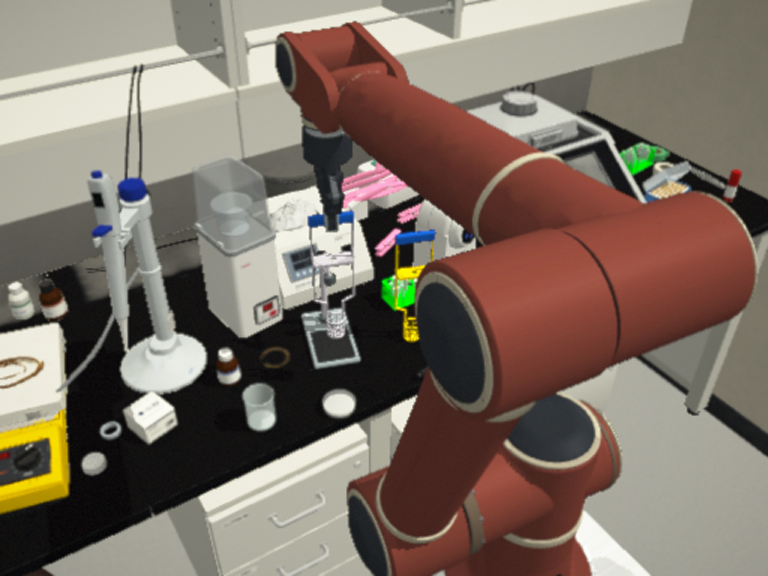

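View pics/wrist6.png

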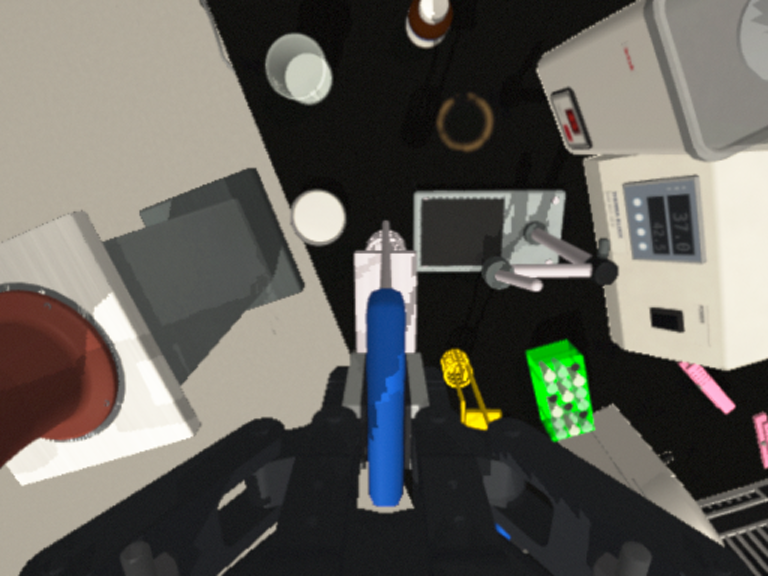

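```bash
python3 -c "
from h import *
need([0.445,0.10,.51],1.236)"
```

```text
t 9.57 pos [0.4874 0.0244 0.5083] yaw_x 1.2366 z [-0.0064  0.0011 -1.    ] F [-0.65  0.17 -1.41] T [0.033 0.047 0.007] op 0.0116
shift mm [ 57.5 -64.8  -1.3]
turn [-0.0064  0.0011  0.0006]
```

```bash
python3 -m crank '[[-0.006,0.001,0,7,-8,-2,1],[0,0,0,14,-16,0,1],[0,0,0,14,-16,0,1],[0,0,0,13,-15,0,1],[0,0,0,8,-8,0,1],[0,0,0,0,0,0,1],[0,0,0,0,0,0,1]]'; python3 - <<'E'
from h import *
need([0.445,0.10,.51],1.236)
import pickle
for n in("wrist","scene","top"):
    o=ctrl.get_obs();p=eyes.get_image(n);save(p,n+"7",s=1.5);pickle.dump((p,o),open(n+"7.pkl","wb"))
    print(n,[(np.round(d["centre"],4),round(d["confidence"],2)) for d in spotter.mark_of("beaker_floor",p)])
    print(n,[(np.round(d["centre"],4),round(d["confidence"],2)) for d in spotter.mark_of("basket_foot",p)])
p,o=pickle.load(open("scene7.pkl","rb"));save(p,"s7c",(140,120,290,320),3)
p,o=pickle.load(open("top7.pkl","rb"));save(p,"t7c",(130,110,290,250),5)
E
```

```text
t: 10.15
tool_pos: [0.4429, 0.1028, 0.5097]
tool_rot: [-2.559, -1.818, 0.0]
contact_force: [0.6, 0.5, -1.0]
opening: 0.0112
t 10.15 pos [0.4429 0.1028 0.5097] yaw_x 1.2355 z [-0.0013  0.0017 -1.    ] F [ 0.55  0.49 -0.96] T [-0.051 -0.002 -0.021] op 0.0112
shift mm [-2.   2.9 -0.3]
turn [-0.0018 -0.0012 -0.0005]
wrist [(array([0.46  , 0.1959, 0.0066]), 0.56)]
wrist [(array([ 0.5112, -0.1563, -0.0042]), 0.61)]
scene [(array([0.4622, 0.1936, 0.0037]), 0.62)]
scene [(array([0.4412, 0.0983, 0.1139]), 0.85), (array([ 0.513 , -0.1579,  0.0022]), 0.85)]
top []
top [(array([ 0.5126, -0.1644,  0.0009]), 0.91), (array([0.4408, 0.0974, 0.1153]), 0.49), (array([ 0.5612, -0.0057,  0.001 ]), 0.29)]
```

View pics/s7c.png

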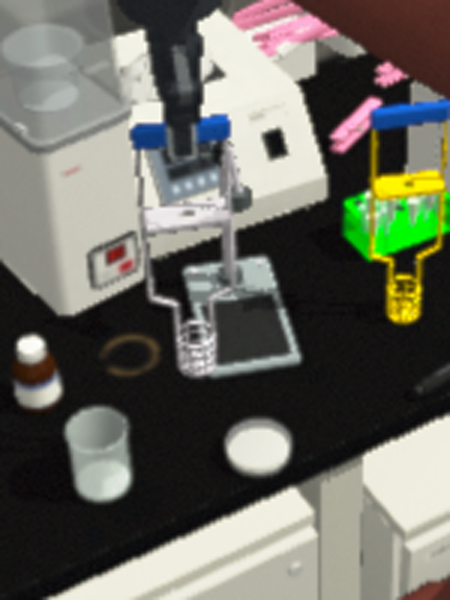

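View pics/wrist7.png

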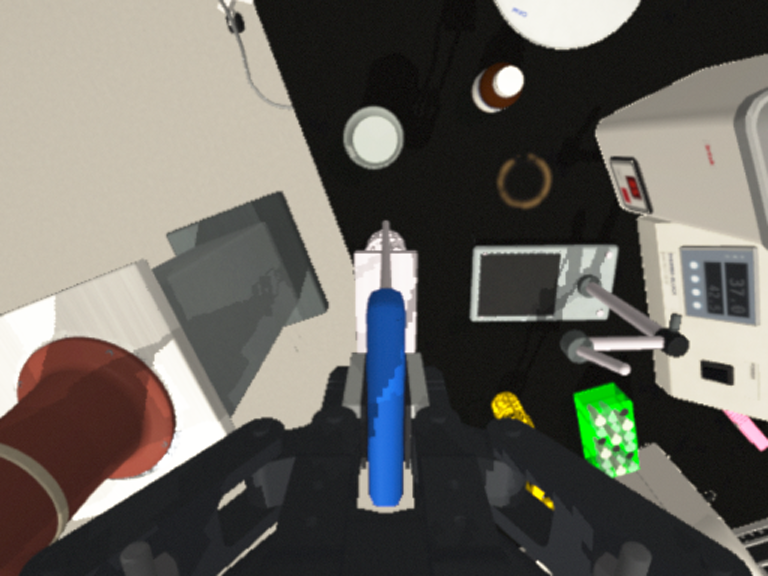

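View pics/t7c.png

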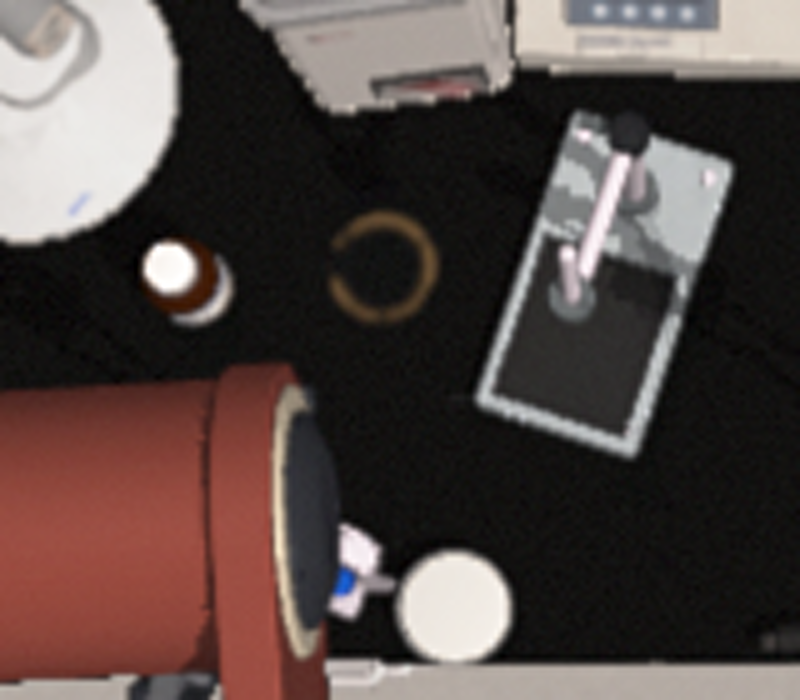

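```bash
cat > ov.py <<'E'
from h import *
import pickle
def model(o,dx=(0,0,0)):
    Rt=R.from_rotvec(o["tool_rot"]).as_matrix();g=np.array(o["tool_pos"])+Rt@np.array([0,0,.1565])
    Bx=Rt[:,1];By=Rt[:,0];Bz=-Rt[:,2];B=np.c_[Bx,By,Bz]
    L=lambda q:g+np.array(q)@B.T
    th=np.linspace(0,2*np.pi,41)
    ring=lambda r,z:np.c_[r*np.cos(th),r*np.sin(th),0*th+z]
    w=[[0,.034,-.01],[0,.034,-.159],[0,.0145,-.169],[0,.0145,-.205]]
    return [L(ring(.0165,-.239)),L(ring(.0165,-.203)),L([[-.015,-.033,-.077],[.015,-.033,-.077],[.015,.033,-.077],[-.015,.033,-.077],[-.015,-.033,-.077]]),L(w),L(np.array(w)*[1,-1,1])]
def circ(c,r,z):
    th=np.linspace(0,2*np.pi,61);return np.c_[c[0]+r*np.cos(th),c[1]+r*np.sin(th),0*th+z]
def draw(n,name,bk,box,s,rin=None):
    p,o=pickle.load(open(n+".pkl","rb"))
    im=cv2.resize(p["image"][box[1]:box[3],box[0]:box[2],::-1],None,fx=s,fy=s,interpolation=cv2.INTER_CUBIC)
    def pl(X,c):
        q=((proj(p,X,o)+.5-np.array(box[:2]))*s).astype(np.int32);cv2.polylines(im,[q.reshape(-1,1,2)],False,c,1)
    for X in model(o): pl(X,(0,0,255))
    for z in(0,.068): pl(circ(bk,.027,z),(0,255,0))
    cv2.imwrite("pics/"+name+".png",im)
E
python3 - <<'E'
from ov import *
b=(.4625,.195)
draw("scene7","ov_s",b,(150,170,260,300),5)
draw("wrist7","ov_w",b,(210,50,310,200),5)
E
```

```text
(no output)
```

View pics/ov_s.png

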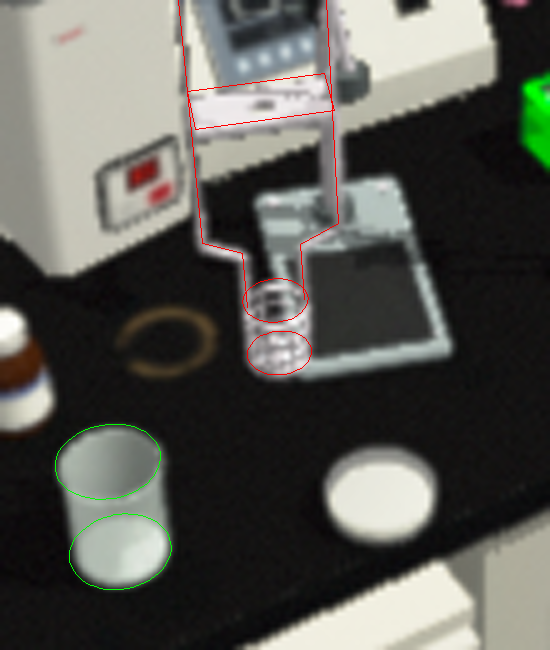

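View pics/ov_w.png

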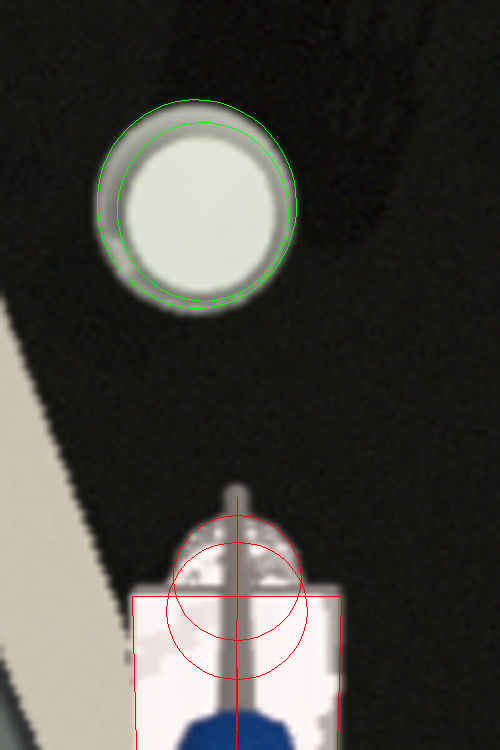

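The projected models match the pictures to about 1 px. The basket hangs upright with its pot at scene crop (278,330), and the beaker is at (108,460). Moving over the beaker.

```bash
python3 -c "
from h import *
need([0.4616,0.193,.505],1.236)"
```

```text
t 10.6 pos [0.4436 0.1018 0.5095] yaw_x 1.2331 z [-0.0022  0.0018 -1.    ] F [-0.18 -0.49 -0.61] T [-0.02  -0.024  0.025] op 0.0114
shift mm [ 92.  -13.2   4.6]
turn [-0.0027 -0.001  -0.0029]
```

```bash
python3 -m crank '[[-0.002,-0.001,-0.003,10,-2,0,1],[0,0,0,20,-3,1,1],[0,0,0,20,-3,1,1],[0,0,0,20,-3,1,1],[0,0,0,14,-2,1,1],[0,0,0,7,0,0,1],[0,0,0,0,0,0,1],[0,0,0,0,0,0,1]]'; python3 -c "
from h import *
need([0.4616,0.193,.505],1.236)"
```

```text
t: 11.27
tool_pos: [0.4631, 0.198, 0.5049]
tool_rot: [-2.562, -1.817, -0.0]
contact_force: [0.3, -0.4, -1.7]
opening: 0.0112
t 11.27 pos [0.4631 0.198  0.5049] yaw_x 1.2335 z [-2.e-04  6.e-04 -1.e+00] F [ 0.29 -0.35 -1.71] T [-0.004  0.038 -0.022] op 0.0112
shift mm [-5.2  0.3 -0.1]
turn [-0.0003 -0.0005 -0.0025]
```

```bash
python3 -m crank '[[0,0,-0.002,-5.2,0,3,1],[0,0,0,0,0,3,1],[0,0,0,0,0,0,1],[0,0,0,0,0,0,1]]'; python3 - <<'E'
from ov import *
need([0.4616,0.193,.505],1.236)
for n in("wrist","scene","top"):
    o=ctrl.get_obs();p=eyes.get_image(n);pickle.dump((p,o),open(n+"8.pkl","wb"))
save(p,"t8",(130,150,230,260),5)
b=(.462,.194)
draw("scene8","ov_s8",b,(130,170,230,300),5)
draw("wrist8","ov_w8",b,(190,90,330,250),4)
E
```

```text
t: 11.6
tool_pos: [0.4611, 0.1908, 0.4984]
tool_rot: [2.563, 1.816, -0.0]
contact_force: [-0.5, -0.4, -0.8]
opening: 0.0112
t 11.6 pos [0.4611 0.1908 0.4984] yaw_x 1.2332 z [-0.e+00 -4.e-04 -1.e+00] F [-0.48 -0.41 -0.82] T [-0.02  -0.04  -0.001] op 0.0112
shift mm [ 2.2 -0.2 -6.6]
turn [ 0.0001  0.0003 -0.0028]
```

View pics/ov_s8.png

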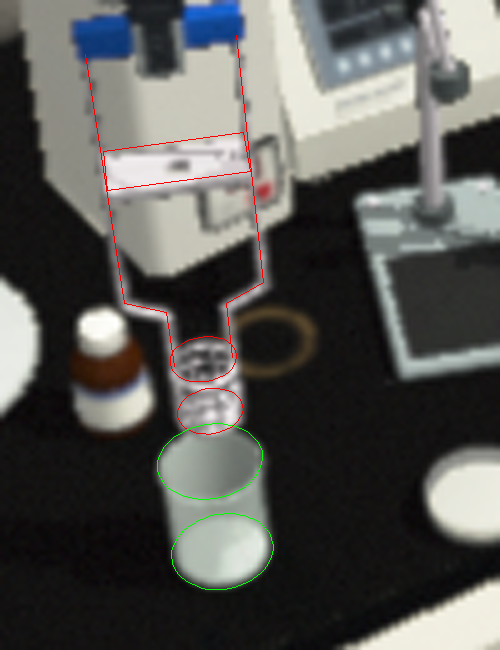

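View pics/ov_w8.png

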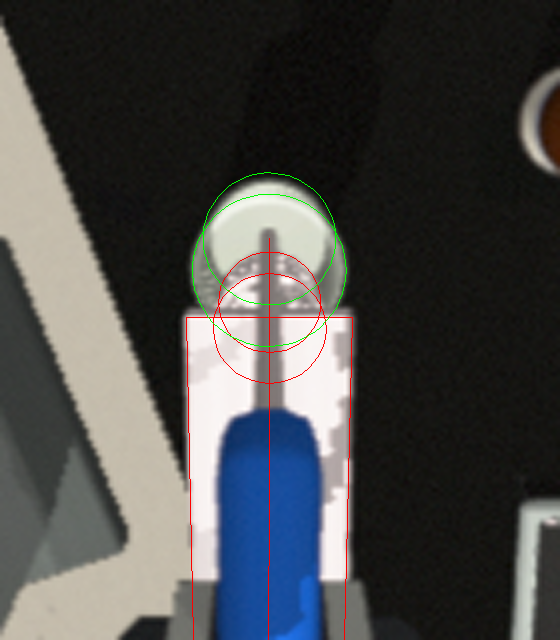

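```bash
python3 -m crank '[[0,0,-0.002,0.6,0,8,1],[0,0,0,0.3,0,8,1],[0,0,0,0,0,8,1],[0,0,0,0,0,4,1],[0,0,0,0,0,0,1]]'; python3 - <<'E'
from ov import *
need([0.4616,0.1925,.45],1.236)
for n in("wrist","scene"):
    o=ctrl.get_obs();p=eyes.get_image(n);pickle.dump((p,o),open(n+"9.pkl","wb"))
save(p,"s9",(130,170,230,300),5)
p,o=pickle.load(open("wrist9.pkl","rb"));save(p,"w9",(190,90,330,250),4)
E
```

```text
t: 12.17
tool_pos: [0.4614, 0.1918, 0.4676]
tool_rot: [2.561, 1.819, 0.0]
contact_force: [-0.3, -0.4, -0.8]
opening: 0.0113
t 12.17 pos [0.4614 0.1918 0.4676] yaw_x 1.2354 z [ 3.e-04 -1.e-04 -1.e+00] F [-0.28 -0.36 -0.85] T [0.005 0.019 0.047] op 0.0113
shift mm [ 0.7 -0.1 17.6]
turn [ 0.0003  0.     -0.0006]
```

View pics/s9.png

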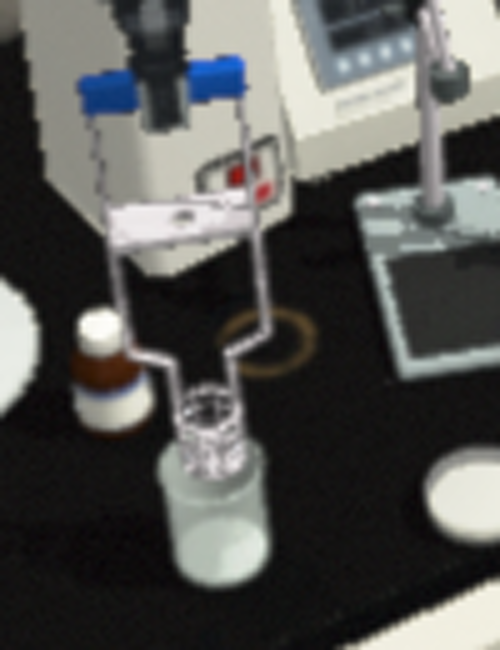

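View pics/w9.png

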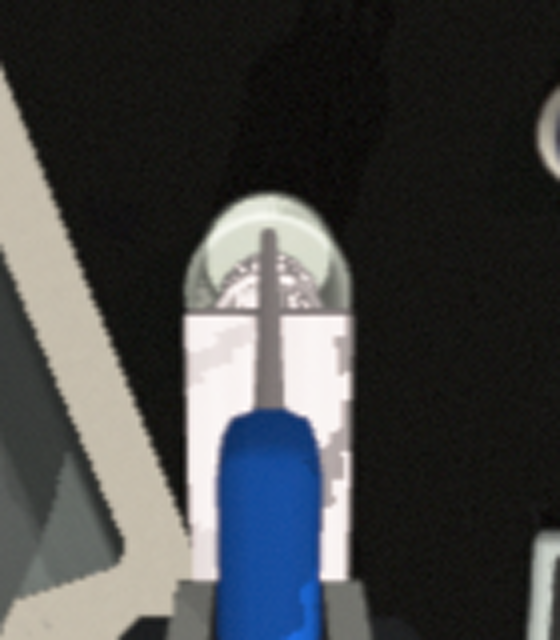

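The pot enters centred, with its bottom at ~213 against the rim centre at ~212 (scene crop columns). Continuing down.

```bash
python3 -m crank '[[0,0,0,0.4,0,6,1],[0,0,0,0.2,0,7,1],[0,0,0,0,0,7,1],[0,0,0,0,0,7,1],[0,0,0,0,0,5,1],[0,0,0,0,0,0,1]]'; python3 -c "
from h import *
need([0.4616,0.1925,.4],1.236)"
```

```text
t: 12.77
tool_pos: [0.4619, 0.1926, 0.4341]
tool_rot: [2.56, 1.819, 0.004]
contact_force: [-0.3, -0.4, -1.4]
opening: 0.0113
t 12.77 pos [0.4619 0.1926 0.4341] yaw_x 1.2357 z [ 3.e-03  5.e-04 -1.e+00] F [-0.34 -0.36 -1.44] T [ 0.013  0.002 -0.007] op 0.0113
shift mm [-0.3 -0.4 34.1]
turn [ 0.0026 -0.0015 -0.0003]
```

```bash
python3 -m crank '[[0.002,-0.001,0,-0.2,-0.3,7,1],[0,0,0,0,0,7,1],[0,0,0,0,0,6,1],[0,0,0,0,0,4,1],[0,0,0,0,0,0,1]]'; python3 - <<'E'
from ov import *
need([0.4616,0.1925,.4],1.236)
o=ctrl.get_obs();p=eyes.get_image("scene");save(p,"s10",(130,170,230,300),5)
E
```

```text
t: 13.18
tool_pos: [0.4615, 0.1925, 0.407]
tool_rot: [-2.561, -1.82, 0.0]
contact_force: [0.5, -0.2, -2.3]
opening: 0.0113
t 13.18 pos [0.4615 0.1925 0.407 ] yaw_x 1.2356 z [-1.e-04  1.e-04 -1.e+00] F [ 0.5  -0.16 -2.33] T [ 0.044 -0.013 -0.032] op 0.0113
shift mm [0.1 0.1 7. ]
turn [-0.0001 -0.     -0.0004]
```

View pics/s10.png

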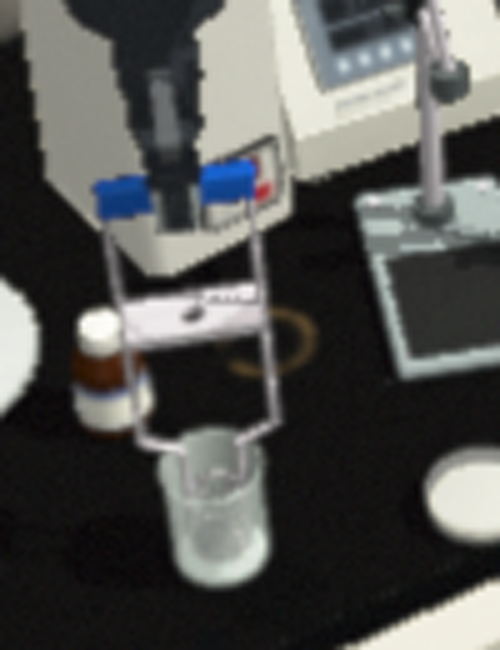

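```bash
python3 -m crank '[[0,0,0,0,0,2.5,1],[0,0,0,0,0,2,1]]'; python3 -m crank '[[0,0,0,0,0,1.5,1]]'; python3 -m crank '[[0,0,0,0,0,1,1]]';python3 -c "
from h import *
state()"
```

```text
t: 13.4
tool_pos: [0.4617, 0.1925, 0.4034]
tool_rot: [2.56, 1.819, 0.003]
contact_force: [-0.7, 0.2, -1.2]
opening: 0.0114
t: 13.48
tool_pos: [0.4618, 0.1926, 0.4021]
tool_rot: [2.56, 1.819, 0.003]
contact_force: [0.2, 0.2, -1.6]
opening: 0.0113
t: 13.57
tool_pos: [0.4619, 0.1926, 0.401]
tool_rot: [2.56, 1.819, 0.004]
contact_force: [-1.4, 0.4, -1.7]
opening: 0.0117
t 13.57 pos [0.4619 0.1926 0.401 ] yaw_x 1.2356 z [ 2.4e-03  7.0e-04 -1.0e+00] F [-1.43  0.38 -1.71] T [ 0.022 -0.023  0.003] op 0.0117
```

```bash
python3 -m crank '[[0,0,0,0,0,1,1]]'; python3 -c "
from h import *
state()"
```

```text
t: 13.65
tool_pos: [0.4619, 0.1926, 0.4002]
tool_rot: [2.56, 1.819, 0.004]
contact_force: [0.0, 0.1, -1.0]
opening: 0.0114
t 13.65 pos [0.4619 0.1926 0.4002] yaw_x 1.2356 z [ 2.8e-03  8.0e-04 -1.0e+00] F [ 0.03  0.09 -1.04] T [ 0.027 -0.    -0.024] op 0.0114
```

```bash
python3 -m crank '[[0,0,0,0,0,0.8,1]]'; python3 -m crank '[[0,0,0,0,0,0.8,1]]'; python3 -m crank '[[0,0,0,0,0,0.6,1]]'
```

```text
t: 13.73
tool_pos: [0.4619, 0.1926, 0.3994]
tool_rot: [2.56, 1.819, 0.005]
contact_force: [0.4, 0.3, -1.2]
opening: 0.0117
t: 13.82
tool_pos: [0.462, 0.1926, 0.3988]
tool_rot: [2.56, 1.819, 0.006]
contact_force: [0.8, -0.6, 1.7]
opening: 0.0115
t: 13.9
tool_pos: [0.4621, 0.1926, 0.3988]
tool_rot: [2.56, 1.819, 0.007]
contact_force: [-0.6, -0.0, 2.0]
opening: 0.0115
```

```bash
python3 -m crank '[[0,0,0,0,0,-0.2,1],[0,0,0,0,0,0,0.72],[0,0,0,0,0,0,0.68],[0,0,0,0,0,0,0.62],[0,0,0,0,0,0,0.5],[0,0,0,0,0,0,0.35],[0,0,0,0,0,0,0.2],[0,0,0,0,0,0,0.2]]'; python3 - <<'E'
from ov import *
need([.4619,.1926,.3988],1.236)
for n in("wrist","scene"):
    o=ctrl.get_obs();p=eyes.get_image(n);pickle.dump((p,o),open(n+"11.pkl","wb"))
save(p,"s11",(130,170,230,300),5)
p,o=pickle.load(open("wrist11.pkl","rb"));save(p,"w11",s=1.4)
E
```

```text
t: 14.57
tool_pos: [0.4624, 0.1927, 0.4003]
tool_rot: [2.559, 1.818, 0.011]
contact_force: [0.0, -0.7, 0.5]
opening: 0.034
t 14.57 pos [0.4624 0.1927 0.4003] yaw_x 1.2356 z [ 0.0071  0.0018 -1.    ] F [ 0.01 -0.72  0.48] T [-0.053  0.025 -0.029] op 0.034
shift mm [-0.3 -0.5  1.5]
turn [ 0.0061 -0.0041 -0.0004]
```

View pics/s11.png

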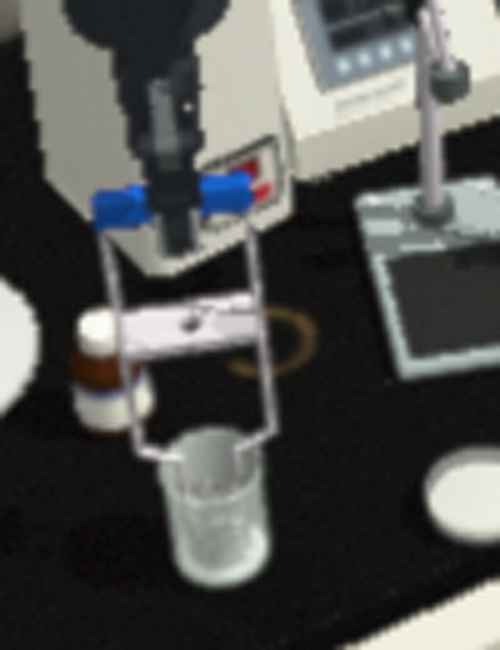

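View pics/w11.png

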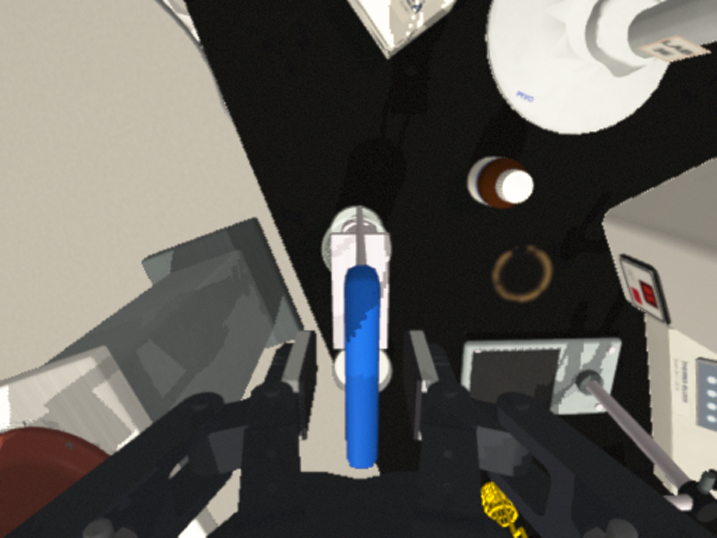

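The basket stands upright with the bar midway between the open pads (362 against 300/425). Opening fully and lifting straight away.

```bash
python3 -m crank '[[0.003,-0.002,0,0,0,0,-0.2],[0.003,-0.002,0,0,0,0,-0.5],[0,0,0,0,0,-5,-0.5],[0,0,0,0,0,-15,-0.5],[0,0,0,0,0,-20,-0.5],[0,0,0,0,0,-30,-0.5],[0,0,0,0,0,-30,-0.5],[0,0,0,0,0,0,-0.5]]'; python3 -m crank '[[0,0,0,0,20,0,-0.5],[0,0,0,-35,0,0,-0.5],[0,0,0,-35,0,0,-0.5],[0,0,0,-35,0,0,-0.5],[0,0,0,-20,0,0,-0.5],[0,0,0,0,0,0,-0.5]]'; python3 - <<'E'
from ov import *
state()
for n in("wrist","scene","top"):
    o=ctrl.get_obs();p=eyes.get_image(n);pickle.dump((p,o),open(n+"12.pkl","wb"));save(p,n+"12",s=1.5)
    for q in("basket_foot","basket_grip","beaker_floor"):print(n,q,[(np.round(d["centre"],4),round(d["confidence"],2)) for d in spotter.mark_of(q,p)])
p,o=pickle.load(open("scene12.pkl","rb"));save(p,"s12",(130,170,230,300),5)
E
```

```text
t: 15.33
tool_pos: [0.4621, 0.1926, 0.5025]
tool_rot: [-2.558, -1.818, 0.012]
contact_force: [0.7, -0.3, 0.8]
opening: 0.0641
t: 15.83
tool_pos: [0.4414, 0.065, 0.5041]
tool_rot: [-2.554, -1.825, 0.011]
contact_force: [-0.3, -0.3, -0.8]
opening: 0.064
t 15.83 pos [0.4414 0.065  0.5041] yaw_x 1.241 z [-0.0071 -0.0019 -1.    ] F [-0.27 -0.34 -0.82] T [ 0.012  0.012 -0.022] op 0.064
wrist basket_foot [(array([0.4612, 0.1968, 0.0016]), 0.72)]
wrist basket_grip [(array([ 0.5138, -0.1577,  0.2391]), 0.84), (array([0.4628, 0.195 , 0.2404]), 0.75)]
wrist beaker_floor [(array([0.4602, 0.1963, 0.0049]), 0.71), (array([ 0.4149, -0.1722,  0.0013]), 0.67)]
scene basket_foot [(array([0.4636, 0.1927, 0.0024]), 0.82), (array([ 5.137e-01, -1.579e-01,  1.000e-04]), 0.68)]
scene basket_grip [(array([0.4675, 0.1943, 0.2402]), 0.76), (array([ 0.5075, -0.1616,  0.2365]), 0.58)]
scene beaker_floor [(array([0.4628, 0.1951, 0.0029]), 0.59), (array([ 4.14e-01, -1.69e-01, -2.00e-04]), 0.25)]
top basket_foot [(array([ 0.5127, -0.1631, -0.0026]), 0.78)]
top basket_grip [(array([ 0.5164, -0.1596,  0.2364]), 0.78)]
top beaker_floor []
```

View pics/s12.png

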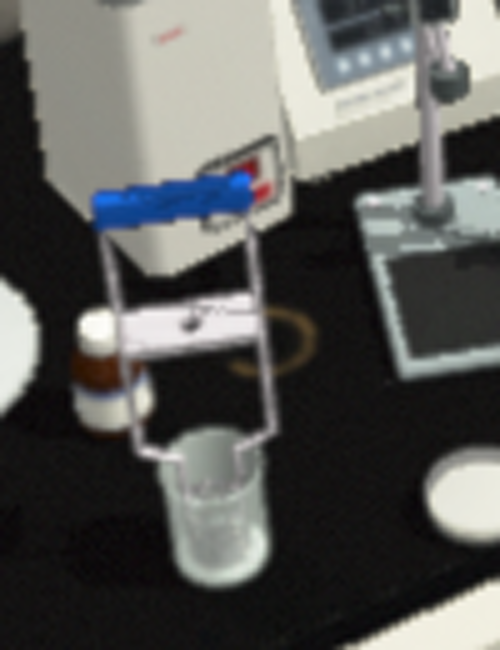

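View pics/top12.png

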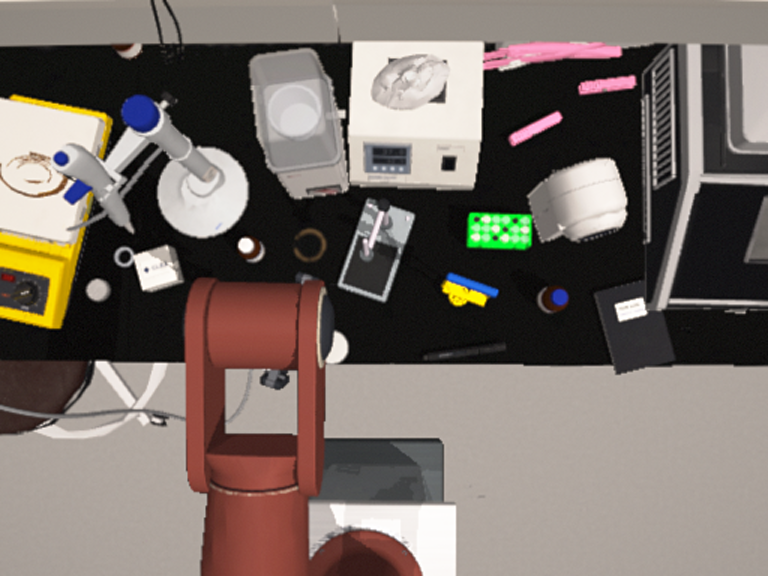

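View pics/wrist12.png

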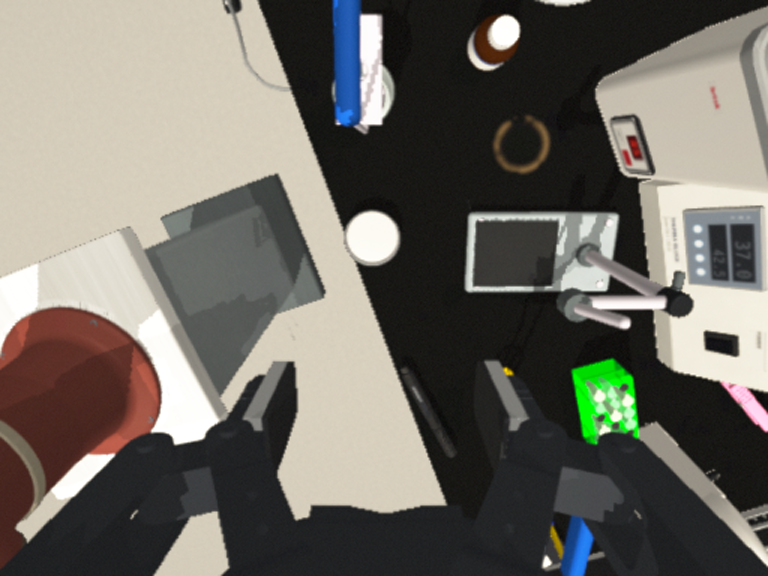

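```bash
python3 -m crank '[[0,0,0,0,0,0,-0.5],[0,0,0,0,0,0,-0.5],[0,0,0,0,0,0,-0.5]]'; python3 -c "
from station import ctrl
print(ctrl.finish_job())"
```

```text
t: 16.68
tool_pos: [0.4423, 0.0681, 0.5036]
tool_rot: [-2.548, -1.831, 0.011]
contact_force: [0.8, 0.5, -0.0]
opening: 0.0642
the job is handed in; nothing more can be done
None
```

The bare steel dip basket is off the hook and standing in the beaker, and I handed the job in at about 16.7 s.

**What I did**
- The wrist pictures showed the hook's tip leaning about 20° toward world +x. I drew the eye up along that line in 2 mm steps.
- Side force on the tool stayed at about 1.6 N or less. I corrected once, by about 0.4 mm.
- With the plate about 9 mm above the end of the tip, I took the basket out of the hook's open front and lowered it centred into the beaker.
- It touched down at about 2 N upward force. I let go, opened the fingers and moved straight up and away.

**Last checks**
- The scene and wrist pictures show the basket upright in the beaker. Its foot reads about 2 mm above the bench, against a 3 mm beaker floor, which is within the networks' 4 mm error.
- The beaker reads (0.461–0.463, 0.195–0.196), essentially where it started.
- Nothing else looks moved in the pictures; I did not measure the bystanders again. The fingers touch nothing.
- Two things did not confirm this: the top camera found neither the beaker nor the steel basket, because the arm hid them, and the networks' low-confidence extra reports of a second "beaker" matched the marker's position.

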